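Seat the tracing template on its stop pin and lock it

ROBOT

A 7-joint arm with a two-finger parallel gripper is mounted at the origin on a cart in front of the work surface, level with it; the furniture and walls round the work are solid. World frame = base frame: x ahead of the robot, y to its left, z up, the work surface at z = 0. Lengths are in m, angles in rad, forces in N, time in s.
With the tool pointing down it reaches from about 0.425 to 0.825 m from the base axis. Payload 3.6 kg.
Tool frame: the origin (TCP) lies on the centre line of the jaws, within the pads' length; the fingertips stand 11 mm ahead of it and the grasp point (between the pads) lies 8 mm behind it; x points along the fingers, y is the direction in which the jaws open and shut, and the axes are right-handed (so a half turn about x gives the same grasp; the last joint's range is limited). The gripper opens to 85 mm and grips with 20 to 120 N. Pads are 22 mm wide; open, the fingers measure 114 mm over their backs; the gripper's body (76 mm by 85 mm) begins 54 mm behind the grasp point. The pads swing forward as they close: fully open they stand 13 mm farther back than shut.
Start: joints at [1.242, 0.615, -0.013, 1.423, 0.008, 1.103, -0.04], TCP at [0.194, -0.62, 0.242] pointing down, gripper open.
Joint ranges: [-3.12, 3.12], [-0.3, 2.06], [-1.34, 1.32], [0.26, 2.42], [-1.36, 4.5], [0.01, 1.98], [-2.84, 2.84]. Speed limits (rad/s): [2.79, 2.79, 3.14, 3.14, 3.14, 3.14, 3.14].

INTERFACE

Orientations are given as a unit quaternion [x, y, z, w].
In Python, from station import status, eyes, ticket gives the robot as it stands.
- The arm moves only by the tool apply_moves, never from a script. Its argument "moves" is a list of rows, each a list of 7 numbers: the shift along the tool's x, y, z in m, then the turn, a rotation vector about the tool's x, y, z in degrees, then the finger opening in m, from 0 to 0.0854. In form: [[x, y, z, ax, ay, az, hand], ...]. A call has 1 to 8 rows; each row is the pose to reach, as a shift and turn from the pose commanded when the call began, along the tool's axes at that moment; what a row does not reach only later rows make up. A row lasts 1/12 s, in which the tool goes at most 41.7 mm and 7.16 degrees, less where a joint would pass 70% of its speed; a pose out of reach is approached as far as the arm can. A call with a gripper value outside its range is refused whole. The fingers move at their own pace and stop on an object; "squeeze" is the grip in N (left out, the last holds). Time passes only in rows, so rows that repeat a pose let the fingers close. It gives the time, the measured TCP pose, the force and the opening at its end, in the units of the state.
- status.observe(): the state, without advancing time (a new reading comes with each control period).
- eyes.read_camera(name): name is "side" or "top" or "wrist"; returns a dict with "pixels" (384x512x3 uint8, blue, green, red), "mtx" (3x3 intrinsics, pixels), "R" (3x3) and "t" (3): a world point X has camera coordinates R X + t. Camera axes: x right, y down, z forward; pixel columns grow to the right and rows downward; lengths in m; the calibration is good to about 2 mm. A picture is of the moment at which its call begins. There is no depth.
- ticket.close_job(): hands the job in, once; it reports no verdict.
Trained networks look in the newest picture that a camera, given by its name, has taken for a name from the list of things; names that differ only in an ending like _2 or _b are one class to them, and where a whole thing is asked for, a point or a joint stands for the part that bears it (a point fixed in the world has none). Each returns a list of dicts, best first, with "conf" (0 to 1); they miss things now and then, are a little off and sometimes report something else, mostly with a low value. They report only what shows in the picture. A call takes as long as a camera call.
- eyes.search_frame(name, camera): "position" ([column, row] in pixels, amid what is visible of it).
- eyes.regions_of(name, camera): "region" (384x512 bool, what is visible of it) and "position" ([column, row] in pixels, amid what is visible of it).
The state is a dict: "clock": time; "joint_positions": joint angles; "joint_vel": joint speeds; "joint_torque": joint torques, N m; "tool_pos": TCP position; "tcp_rot": TCP orientation; "contact_force": force on the tool from outside, world axes, zero at the start; "wrist_torque": the same for the moment, N m; "gripper_width": opening from 0.0 (shut) to 1.0 (fully open).
Only numpy, scipy, OpenCV 4.12 (cv2) and the standard library are available. Lean on these libraries where they do the work, as an engineer would, in place of code of your own. Each camera call takes 0.05 s, during which the arm holds its last target.

TASK

Lay the amber tracing template on the wooden fixture with its hole end against the aluminium fence, and slide it along the fence until the hole drops over the stop pin and the template lies flat on the bed. Then swing the turn button fully round over its edge to keep it down. Feel for the pin gently, as the acrylic cracks if it is forced against the pin or the fence, and leave the other things on the table where they are.

Things in the scene. Friction and masses are not known exactly. Their poses are not given: they have to be found in the camera images.
- template: Loose amber acrylic plate, 120 (its x) x 110 (its y) x 4 mm, about 0.11 kg, with round tracing windows. Origin: centre of its underside; z up. On top, at the origin, a black bar grip 14 mm wide in x, 52 mm long in y, 4 to 34 mm above the underside. Starts flat on the table.
- template_hole (a point): Centre of the template's slotted pin hole, at its underside: template x = +44 mm, y = 0. The hole goes through and measures 16 mm in x, 9.2 mm in y.
- fixture: Fixture fixed to the table: dark wooden bed 160 (x) x 220 mm (y), its top 16 mm above the origin (centre of the underside); z up. A beech blank lies flush in it.
- fence: Aluminium fence, part of the fixture; origin: middle of the bottom edge of its face, fixture x = +60, y = 0, on the bed. It runs 200 mm along fixture y at the bed's +x side, faces -x and stands 12 mm above the bed. A template square against it has its origin at fixture x = 0. The template bears up to 25 N against fence or pin.
- pin_slot (a point): Middle of the slot in the fence's foot that holds the stop pin: fixture x = +44, y = 0, on the bed. The steel pin, 8 mm thick, with a lightly chamfered flat top, 7 mm above the bed, is clamped anywhere from 15 mm to the -y side of this point to 15 mm to the +y side, differently each time; only this middle is measured. The template rides on the pin's top until the hole finds it.
- turn_button (a joint): Flat steel bar, 15 mm wide, on an upright pivot at fixture x = -40, y = -93 mm; reaches 62 mm from it; underside 5.5 mm, top 10.5 mm above the bed: it passes over the template only if that lies flat. Rad: 0 = along fixture +x, clear of the template; grows anticlockwise from above; 1.57 = along +y, over it. Stays where left; turns with 0.04 N m; stops at -0.7 and 1.7.
- button_post (a point): Top of the red round post on the turn button, 40 mm from its pivot; 10 mm thick, 30 mm tall, its top 40.5 mm above the bed; it may turn between fingers.
- pencil: Red hexagonal pencil, 149 mm long, 7 mm thick, lying flat. A bystander, not to be moved. Origin: centre of its underside.
- eraser: White and blue eraser, 18x40x11 mm, lying flat. A bystander, not to be moved. Origin: centre of its underside.
- sanding_block: Cork sanding block, 40x68x22 mm. A bystander, not to be moved. Origin: centre of its underside.
- jar_4: Small pigment jar with white lid and ochre contents, 34 mm wide, 45 mm tall, upright. A bystander, not to be moved. Origin: centre of its underside.
- blank_round_1: Round beech blank, 65 mm across, 8 mm thick, lying flat. A bystander, not to be moved. Origin: centre of its underside.
- masking_tape: Roll of masking tape lying flat, 104 mm across, 25 mm tall. A bystander, not to be moved. Origin: centre of its underside.

How it is judged:
On the way:
1. The template lies flat on the bed with its hole over the pin, against the fence, the turn button still clear of it (z of template in the frame of fixture below 0.0175 m and angle between template's own z axis and vertical below 0.025 rad and x of template in the frame of fixture between -0.003 and 0.002 m and y of template in the frame of fixture between -0.0185 and 0.0185 m and angle between the x axis of template and the x axis of fixture, either way round below 0.045 rad and value of joint turn_button below 0.5 rad), for 0.2 s.
At the end, for the whole second after the job is handed in: The template is at rest, flat on the bed (within 1.5 mm, tilt below 0.025 rad) with the pin through its hole, within 3 mm of the fence and square to it within 0.045 rad; the turn button stands over its edge at 1.3 rad or more (z of template in the frame of fixture below 0.0175 m and angle between template's own z axis and vertical below 0.025 rad and x of template in the frame of fixture between -0.003 and 0.002 m and y of template in the frame of fixture between -0.0185 and 0.0185 m and angle between the x axis of template and the x axis of fixture, either way round below 0.045 rad and value of joint turn_button above 1.3 rad and linear speed of template below 0.01 m/s and velocity of joint turn_button below 0.1 rad/s); the robot touches nothing.
It fails at once if The template is forced against the fence or its pin with more than 25 N (contact force between template and fence above 25 N).
It fails at once if One of the other listed things on the table is moved more than 15 mm (distance of any of pencil, eraser, sanding_block, jar_4, blank_round_1, masking_tape from where it was at the start of the episode above 0.015 m).
It also fails if it takes over 64 s, if anything falls off the work surface, if the arm or the gripper's body presses on something with over 40 N, if the wrist force passes 120 N, or if a joint passes its speed limit or range.

## Working session

There is one attempt and no reset: what is moved stays moved. The work goes in short steps, Python scripts to look and compute and a tool call to move; the robot and the scene stay as the last step left them, time stands still between calls to the robot, and variables do not carry over. Pictures are saved under pics/ and viewed, and the job is handed in when it is done.

Besides the shell and the picture viewer there is one more tool, called after "Emit:" by a JSON object that holds its "fn" and its "kwargs", one argument or row to a line. apply_moves: Moves the arm, as the interface text tells. Its arguments: {"type":"object","properties":{"moves":{"type":"array"},"squeeze":{"type":"number"}},"required":["moves"]}

```bash
mkdir -p pics; ls
python3 - <<'E'
from station import status, eyes, ticket
import cv2
print(status.observe())
for n in ("side","top","wrist"):
    d=eyes.read_camera(n); cv2.imwrite(f"pics/{n}0.png",d["pixels"]); print(n,d["mtx"].tolist(),d["R"].tolist(),d["t"].tolist())
E
```

```text
pics
{'clock': 0.0, 'joint_positions': array([ 1.2414815 ,  0.61588336, -0.01264487,  1.4249109 ,  0.00808062,
        1.1033549 , -0.04037419]), 'joint_vel': array([-1.21683660e-03,  5.17386420e-04, -1.56890828e-05, -5.88024728e-04,
        1.77492850e-03,  3.10889536e-06, -1.83820631e-03]), 'joint_torque': array([-1.83971465e-04, -4.69217920e+01,  2.59239748e-01, -1.71037120e+01,
        1.00191822e-02,  9.51608294e-03,  2.19997332e-05]), 'tool_pos': array([ 0.19364714, -0.61972132,  0.24115729]), 'tcp_rot': array([-0.69887688, -0.10756616,  0.69914525, -0.10581369]), 'contact_force': array([ 0.03475858, -0.01828775,  0.19567147]), 'wrist_torque': array([-0.00459471,  0.04642421, -0.0187241 ]), 'gripper_width': 0.9961196038438105}
side [[401.19431698907124, 0.0, 256.35582555418057], [0.0, 401.19431698907124, 184.41659644740508], [0.0, 0.0, 1.0]] [[0.9686325343432676, -0.2483715501958263, 0.00791116079093211], [-0.10496115360879643, -0.4377833242046655, -0.8929327619039538], [0.22524246856409752, 0.8640933595981596, -0.4501205352497448]] [-0.518917039056775, 0.17092603943948737, 0.8132842468270806]
top [[349.1421506062691, 0.0, 254.5462025678339], [0.0, 349.1421506062691, 194.7216874647894], [0.0, 0.0, 1.0]] [[0.0171970637269463, -0.9997525609641319, 0.014109494846799653], [-0.9975050460193985, -0.018121329261405156, -0.06822976323891249], [0.06846856333391006, -0.012900940719973325, -0.9975698579866629]] [0.08892421159076709, 0.541695300921262, 0.9605446500422072]
wrist [[327.9910243412708, 0.0, 253.72433081778493], [0.0, 327.9910243412708, 190.56159506236204], [0.0, 0.0, 1.0]] [[0.29730955758718275, -0.9547771488858648, -0.0027609658990803273], [-0.9218798333139023, -0.2878157906405854, 0.25942174848510563], [-0.2484846069607702, -0.07458328648777053, -0.9657601842487801]] [-0.6487103337685776, -0.03320103503468056, 0.3785246079267811]
```

View pics/top0.png

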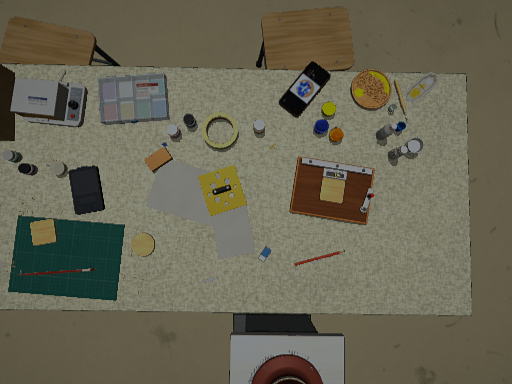

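View pics/side0.png

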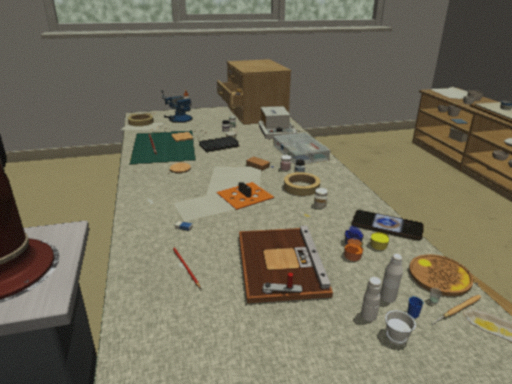

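View pics/wrist0.png

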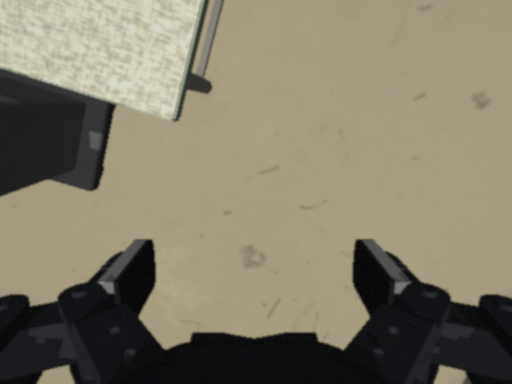

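```bash
cat > h.py <<'E'
from station import status, eyes, ticket
import cv2, numpy as np
def ray(d,px):
    R=np.array(d["R"]);t=np.array(d["t"]);K=np.array(d["mtx"])
    v=R.T@np.linalg.inv(K)@np.array([px[0],px[1],1.]); return -R.T@t, v
def toplane(d,px,z):
    c,v=ray(d,px); return c+v*(z-c[2])/v[2]
def proj(d,X):
    R=np.array(d["R"]);t=np.array(d["t"]);K=np.array(d["mtx"])
    p=K@(R@np.array(X)+t); return p[:2]/p[2]
def crop(d,c0,c1,r0,r1,f,name):
    im=d["pixels"][r0:r1,c0:c1]; cv2.imwrite("pics/"+name,cv2.resize(im,None,fx=f,fy=f,interpolation=cv2.INTER_CUBIC))
E
python3 - <<'E'
from h import *
d=eyes.read_camera("top")
crop(d,190,390,140,270,4,"topcrop.png")
s=eyes.read_camera("side"); crop(s,200,340,160,310,4,"sidecrop.png")
for n,z in (("template",.004),("template_hole",.004),("fixture",.016),("fence",.028),("pin_slot",.016),("turn_button",.026),("button_post",.0565),("pencil",.0035),("eraser",.0055),("jar_4",.02),("sanding_block",.01),("masking_tape",.012),("blank_round_1",.004)):
  for cam,dd in(("top",d),("side",s)):
    r=eyes.search_frame(n,cam)[:2]
    for q in r: print(n,cam,round(q["conf"],2),np.round(q["position"],1),toplane(dd,q["position"],z).round(4))
E
```

```text
template top 0.95 [222.8 187.1] [0.5611 0.1889 0.004 ]
template side 0.66 [283.8 265.6] [ 0.5599 -0.1324  0.004 ]
template side 0.64 [244.8 195.9] [0.5493 0.1793 0.004 ]
template_hole top 0.91 [222.7 188.8] [0.5562 0.1891 0.004 ]
template_hole side 0.63 [244.3 193.8] [0.5506 0.1914 0.004 ]
fixture top 0.81 [331.9 190.6] [ 0.5558 -0.1194  0.016 ]
fixture side 0.89 [281.7 265.9] [ 0.5503 -0.1468  0.016 ]
fence top 0.84 [337.5 164.9] [ 0.6272 -0.1321  0.028 ]
fence top 0.29 [367.9 199.7] [ 0.5312 -0.2171  0.028 ]
fence side 0.69 [309.  258.6] [ 0.6056 -0.1521  0.028 ]
pin_slot top 0.6 [333.  189.7] [ 0.5584 -0.1225  0.016 ]
pin_slot side 0.8 [280.7 264.7] [ 0.5495 -0.1427  0.016 ]
turn_button top 0.44 [367.3 199.2] [ 0.5327 -0.2161  0.026 ]
turn_button side 0.65 [286.3 290. ] [ 0.5333 -0.2267  0.026 ]
button_post side 0.83 [285.7 284.6] [ 0.5245 -0.2461  0.0565]
pencil top 0.43 [314.3 259.5] [ 0.3613 -0.073   0.0035]
pencil side 0.72 [187.8 267.1] [ 0.3685 -0.0898  0.0035]
pencil side 0.44 [285.6 288.7] [ 0.542  -0.199   0.0035]
eraser top 0.63 [266.4 256.3] [0.3684 0.0621 0.0055]
jar_4 side 0.61 [316.8 197.9] [0.7234 0.0956 0.02  ]
jar_4 side 0.29 [186.1 228.7] [0.3776 0.0286 0.02  ]
sanding_block top 0.66 [158.8 159.7] [0.6351 0.3714 0.01  ]
sanding_block top 0.6 [318.5 260.4] [ 0.3598 -0.0836  0.01  ]
sanding_block side 0.65 [257.7 163.2] [0.6353 0.3715 0.01  ]
sanding_block side 0.28 [288.8 287.2] [ 0.5466 -0.2035  0.01  ]
masking_tape top 0.64 [214.4 122.2] [0.7459 0.2166 0.012 ]
masking_tape side 0.91 [300.6 183.3] [0.7174 0.2012 0.012 ]
blank_round_1 top 0.73 [138.9 245.1] [0.3937 0.4198 0.004 ]
blank_round_1 side 0.45 [179.1 165.3] [0.3928 0.4261 0.004 ]
```

View pics/topcrop.png

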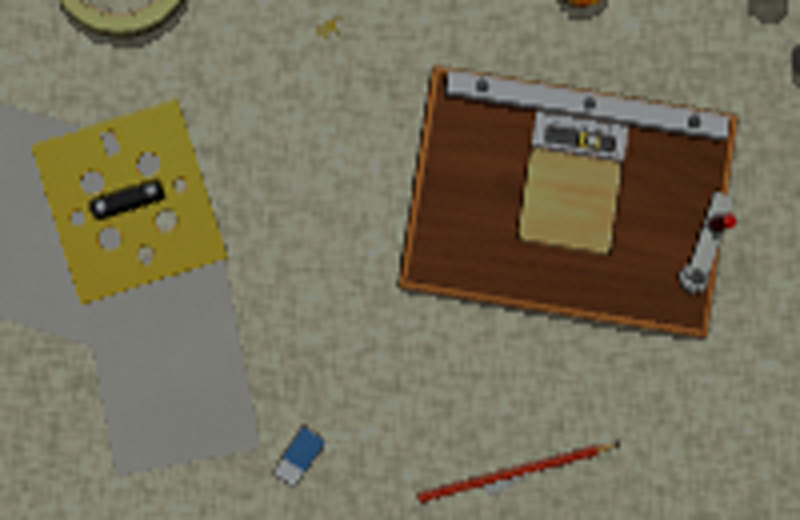

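View pics/sidecrop.png

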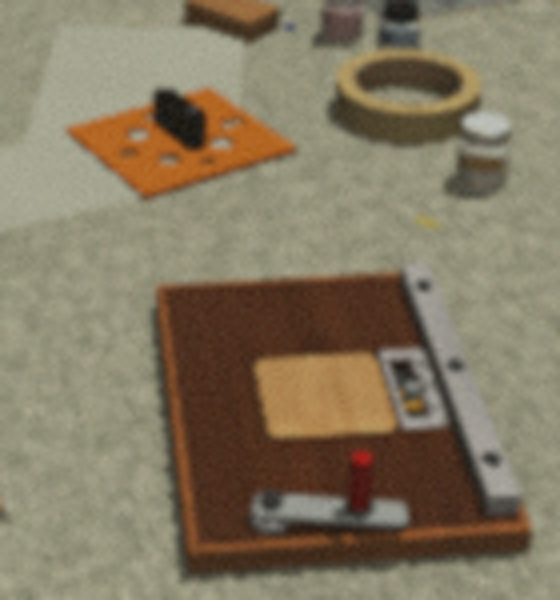

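```bash
cat >> h.py <<'E'
from scipy.spatial.transform import Rotation as Ro
def plan(pos,jaw_yaw):
    """target TCP pos, tool x down, tool y along world yaw angle (mod pi). prints shift, rotvec deg in tool frame"""
    s=status.observe(); R=Ro.from_quat(s["tcp_rot"]); best=None
    for k in (0,np.pi):
        a=jaw_yaw+k; x=np.array([0,0,-1.]); y=np.array([np.cos(a),np.sin(a),0]); z=np.cross(x,y)
        T=Ro.from_matrix(np.stack([x,y,z],1)); rv=(R.inv()*T).as_rotvec(degrees=True)
        if best is None or np.linalg.norm(rv)<np.linalg.norm(best): best=rv
    sh=R.inv().apply(np.array(pos)-s["tool_pos"])
    print("shift mm",(sh*1000).round(1),"rot",best.round(2),"n",max(np.linalg.norm(sh)/.0417,np.linalg.norm(best)/7.16).round(1))
    print("tool axes\n",R.as_matrix().round(3),s["tool_pos"].round(4),"q7",s["joint_positions"].round(2),"F",s["contact_force"].round(2))
E
python3 - <<'E'
from h import *
d=eyes.read_camera("top")
P=lambda x,y:(190+x/4-.375,140+y/4-.375)
for nm,cs,z in (("fix",[(435,67),(738,115),(707,337),(402,287)],.016),("tmpl",[(178,98),(33,150),(82,303),(226,258)],.004),("slot/pin",[(580,137),(590,141)],.016),("hole",[(110,142)],.004),("bar",[(98,207),(152,190)],.034),("fence top",[(447,73),(728,117),(727,137),(449,95)],.028)):
    q=np.array([toplane(d,P(*c),z) for c in cs]); print(nm,q.round(4).tolist(),"mean",q.mean(0).round(4))
    for i in range(len(q)):
        e=q[i]-q[i-1]; print("   ",np.linalg.norm(e).round(4),np.degrees(np.arctan2(e[1],e[0])).round(1))
plan([0.5,-0.12,0.30],0)
E
```

```text
fix [[0.6513, -0.0239, 0.016], [0.6212, -0.2394, 0.016], [0.4639, -0.2165, 0.016], [0.4952, -0.002, 0.016]] mean [ 0.5579 -0.1205  0.016 ]
    0.1577 -8.0
    0.2176 -98.0
    0.1589 171.7
    0.2168 81.7
tmpl [[0.6275, 0.1582, 0.004], [0.5882, 0.2604, 0.004], [0.4802, 0.2228, 0.004], [0.5138, 0.1217, 0.004]] mean [0.5525 0.1908 0.004 ]
    0.1194 17.8
    0.1096 111.0
    0.1144 -160.8
    0.1065 -71.6
slot/pin [[0.6034, -0.127, 0.016], [0.6007, -0.1341, 0.016]] mean [ 0.602  -0.1306  0.016 ]
    0.0076 69.1
    0.0076 -110.9
hole [[0.595, 0.2059, 0.004]] mean [0.595  0.2059 0.004 ]
    0.0 0.0
bar [[0.5461, 0.2101, 0.034], [0.5586, 0.1733, 0.034]] mean [0.5524 0.1917 0.034 ]
    0.0389 108.6
    0.0389 -71.4
fence top [[0.6451, -0.0307, 0.028], [0.6178, -0.228, 0.028], [0.6037, -0.2272, 0.028], [0.6296, -0.0322, 0.028]] mean [ 0.6241 -0.1295  0.028 ]
    0.0156 5.6
    0.1992 -97.9
    0.0141 176.8
    0.1968 82.5
shift mm [ -57.7 -386.3 -441.5] rot [-72.65  -0.     0.  ] n 14.1
tool axes
 [[-0.     0.298 -0.954]
 [ 0.    -0.954 -0.298]
 [-1.    -0.    -0.   ]] [ 0.1938 -0.6204  0.2423] q7 [ 1.24  0.61 -0.01  1.42  0.01  1.1  -0.04] F [ 0.15 -0.55 -0.67]
```

Run:
```python
from h import *
s=status.observe()
w=eyes.read_camera("wrist"); print("cam centre",ray(w,(0,0))[0],"tcp",s["tool_pos"])
plan([0.55,-0.23,0.26],np.radians(-8.1))
```

```text
cam centre [ 0.25642019 -0.60102432  0.37344573] tcp [ 0.19383298 -0.62040266  0.24228849]
shift mm [ -17.7 -266.4 -456.4] rot [-64.55  -0.     0.  ] n 12.7
tool axes
 [[-0.     0.298 -0.955]
 [ 0.    -0.955 -0.298]
 [-1.    -0.    -0.   ]] [ 0.1938 -0.6204  0.2423] q7 [ 1.24  0.61 -0.01  1.42  0.01  1.1  -0.04] F [ 0.48 -0.09  0.8 ]
```

Emit:
{"fn": "apply_moves", "kwargs": {
  "moves": [
    [-0.001, -0.02, -0.035, -5, 0, 0, 0.0854],
    [-0.003, -0.04, -0.07, -10, 0, 0, 0.0854],
    [-0.004, -0.06, -0.105, -15, 0, 0, 0.0854],
    [-0.006, -0.08, -0.14, -20, 0, 0, 0.0854],
    [-0.007, -0.1, -0.175, -25, 0, 0, 0.0854],
    [-0.008, -0.12, -0.21, -30, 0, 0, 0.0854],
    [-0.009, -0.14, -0.245, -35, 0, 0, 0.0854],
    [-0.01, -0.16, -0.28, -40, 0, 0, 0.0854]
  ]
}}

```text
clock: 2.32
tool_pos: [0.4145, -0.3827, 0.2527]
tcp_rot: [0.62, 0.34, -0.62, 0.341]
contact_force: [0.8, -0.1, 0.2]
gripper_width: 0.999
```

Run:
```python
from h import *
plan([0.55,-0.23,0.26],np.radians(-8.1))
```

```text
shift mm [  -7.3   32.6 -201.6] rot [-2.432e+01  2.000e-02 -4.000e-02] n 4.9
tool axes
 [[ 0.     0.844 -0.536]
 [-0.001 -0.536 -0.844]
 [-1.     0.001  0.   ]] [ 0.4145 -0.3827  0.2527] q7 [ 0.86  0.48 -0.23  1.66  0.12  1.02  0.02] F [ 0.75 -0.05  0.16]
```

Emit:
{"fn": "apply_moves", "kwargs": {
  "moves": [
    [-0.002, 0.006, -0.04, -5, 0, 0, 0.0854],
    [-0.003, 0.012, -0.08, -10, 0, 0, 0.0854],
    [-0.004, 0.018, -0.12, -15, 0, 0, 0.0854],
    [-0.006, 0.025, -0.155, -20, 0, 0, 0.0854],
    [-0.007, 0.032, -0.19, -24, 0, 0, 0.0854],
    [-0.007, 0.033, -0.202, -24.3, 0, 0, 0.0854],
    [-0.007, 0.033, -0.202, -24.3, 0, 0, 0.0854]
  ]
}}

```text
clock: 2.9
tool_pos: [0.5528, -0.2269, 0.2595]
tcp_rot: [0.535, 0.465, -0.532, 0.464]
contact_force: [0.0, -0.1, 0.5]
gripper_width: 1.001
```

Run:
```python
from h import *
w=eyes.read_camera("wrist"); cv2.imwrite("pics/w1.png",cv2.resize(w["pixels"],(800,600)))
np.save("w1.npy",w,allow_pickle=True)
plan([0.55,-0.23,0.26],np.radians(-8.1))
for n,z in (("pin_slot",.016),("fence",.028),("button_post",.0565)):
  for q in eyes.search_frame(n,"wrist")[:2]: print(n,round(q["conf"],2),np.round(q["position"],1),toplane(w,q["position"],z).round(4))
```

```text
shift mm [-0.8 -0.8 -0.3] rot [-0.08 -0.02  0.01] n 0.0
tool axes
 [[-0.     0.99  -0.142]
 [ 0.    -0.142 -0.99 ]
 [-1.    -0.    -0.   ]] [ 0.5507 -0.2304  0.2592] q7 [ 0.58  0.54 -0.35  1.55  0.2   1.09  0.03] F [-1.51 -0.57  0.79]
pin_slot 0.67 [241.2  79. ] [ 0.5522 -0.1349  0.016 ]
fence 0.65 [299.6  64.3] [ 0.6147 -0.1299  0.028 ]
fence 0.32 [70.9 59.2] [ 0.3809 -0.0921  0.028 ]
button_post 0.83 [235.3 160.2] [ 0.5355 -0.2155  0.0565]
```

View pics/w1.png

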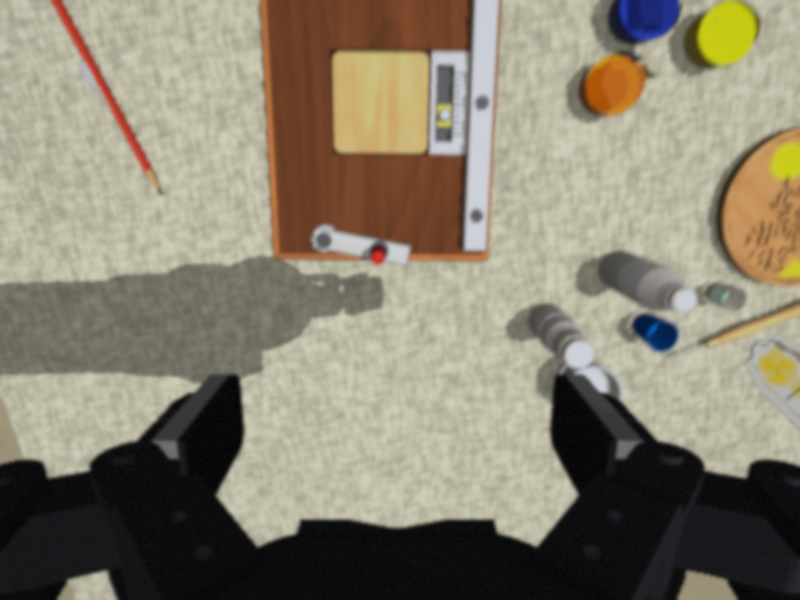

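Run:
```python
from h import *
w=np.load("w1.npy",allow_pickle=True).item()
crop(w,262,332,0,110,7,"w1slot.png")
crop(w,160,330,60,180,4,"w1btn.png")
```

```text
(no output)
```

View pics/w1slot.png

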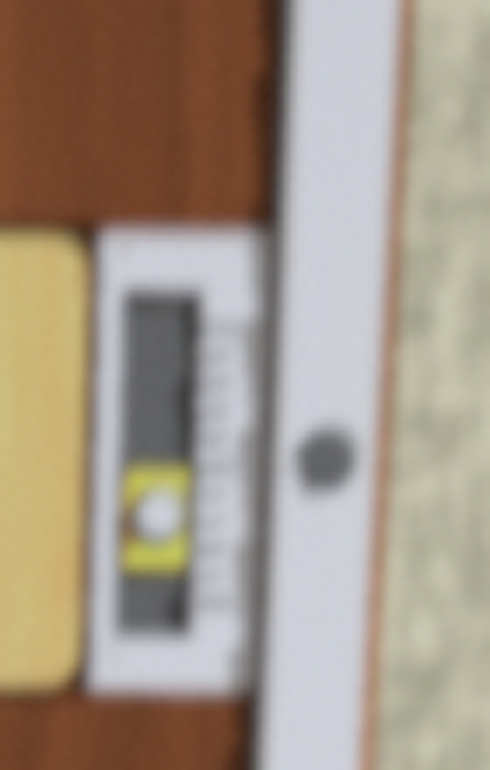

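View pics/w1btn.png

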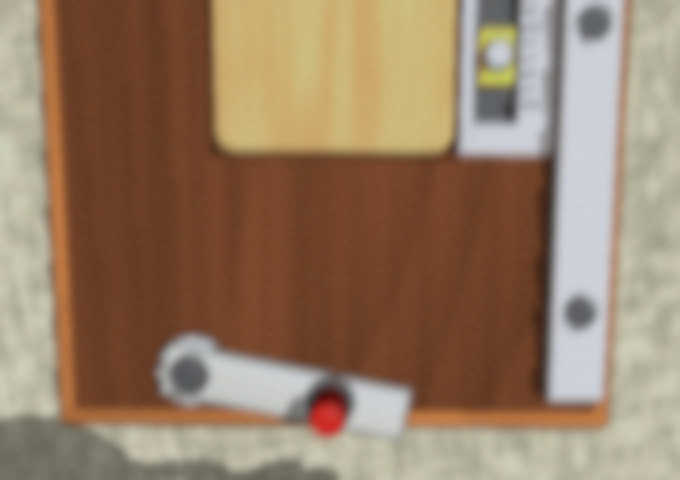

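Run:
```python
from h import *
w=np.load("w1.npy",allow_pickle=True).item()
P=lambda x,y:(262+(x+.5)/7-.5,(y+.5)/7-.5)
Q=lambda x,y:(160+(x+.5)/4-.5,60+(y+.5)/4-.5)
L=[("pintop",P(158,515),.023),("slot+",P(162,292),.016),("slot-",P(155,632),.016),("plate+l",P(97,228),.016),("plate-l",P(88,692),.016),("plate -r",P(245,692),.016),
("fenceA",P(291,0),.028),("fenceB",P(257,769),.028),("fenceEnd",Q(546,403),.028),("fenceEndR",Q(603,403),.028),("bedcorner -x-y",Q(64,424),.016),("bedcorner +x-y",Q(604,427),.016),
("pivot",Q(188,374),.0265),("post",Q(327,413),.0565),("barend",Q(406,412),.0265)]
a=np.radians(-8.1); R=np.array([[np.cos(a),-np.sin(a)],[np.sin(a),np.cos(a)]]); c=np.array([.5579,-.1205])
for n,p,z in L:
    X=toplane(w,p,z); print(n,X.round(4),"fixture frame mm",((R.T@(X[:2]-c))*1000).round(1))
```

```text
pintop [ 0.5983 -0.1359  0.023 ] fixture frame mm [42.2 -9.5]
slot+ [ 0.6033 -0.1039  0.016 ] fixture frame mm [42.6 22.8]
slot- [ 0.5966 -0.1525  0.016 ] fixture frame mm [ 42.8 -26.2]
plate+l [ 0.5946 -0.0938  0.016 ] fixture frame mm [32.6 31.7]
plate-l [ 0.5851 -0.16    0.016 ] fixture frame mm [ 32.5 -35.3]
plate -r [ 0.6095 -0.1634  0.016 ] fixture frame mm [ 57.2 -35.2]
fenceA [ 0.6244 -0.0704  0.028 ] fixture frame mm [58.8 59. ]
fenceB [ 0.6086 -0.175   0.028 ] fixture frame mm [ 57.9 -46.8]
fenceEnd [ 0.6005 -0.2296  0.028 ] fixture frame mm [  57.5 -102. ]
fenceEndR [ 0.6162 -0.2318  0.028 ] fixture frame mm [  73.4 -102. ]
bedcorner -x-y [ 0.4628 -0.2186  0.016 ] fixture frame mm [ -80.3 -110.5]
bedcorner +x-y [ 0.6177 -0.2411  0.016 ] fixture frame mm [  76.2 -111. ]
pivot [ 0.5026 -0.2079  0.0265] fixture frame mm [-42.4 -94.3]
post [ 0.5413 -0.2191  0.0565] fixture frame mm [  -2.6 -100. ]
barend [ 0.5614 -0.227   0.0265] fixture frame mm [  18.5 -104.9]
```

Run:
```python
from h import *
plan([0.57,0.09,0.24],np.radians(18.5))
```

```text
shift mm [  18.5  -27.3 -324.2] rot [-27.1    0.1    0.11] n 7.8
tool axes
 [[-0.002  0.989 -0.149]
 [-0.002 -0.149 -0.989]
 [-1.    -0.001  0.002]] [ 0.5486 -0.2346  0.2591] q7 [ 0.58  0.54 -0.35  1.55  0.2   1.09  0.03] F [ 0.51 -1.09  0.31]
```

Emit:
{"fn": "apply_moves", "kwargs": {
  "moves": [
    [0.002, -0.003, -0.04, -3.5, 0, 0, 0.0854],
    [0.004, -0.006, -0.08, -7, 0, 0, 0.0854],
    [0.006, -0.01, -0.12, -10.5, 0, 0, 0.0854],
    [0.009, -0.013, -0.16, -14, 0, 0, 0.0854],
    [0.012, -0.017, -0.2, -17.5, 0, 0, 0.0854],
    [0.014, -0.02, -0.24, -21, 0, 0, 0.0854],
    [0.016, -0.024, -0.28, -24, 0, 0, 0.0854],
    [0.018, -0.027, -0.32, -27, 0, 0, 0.0854]
  ]
}}

```text
clock: 3.77
tool_pos: [0.5698, 0.0874, 0.2414]
tcp_rot: [0.413, 0.573, -0.414, 0.574]
contact_force: [1.5, -0.6, -0.1]
gripper_width: 1.004
```

Emit:
{"fn": "apply_moves", "kwargs": {
  "moves": [
    [0, 0, 0, 0, 0, 0, 0.045],
    [0, 0, 0, 0, 0, 0, 0.045],
    [0, 0, 0, 0, 0, 0, 0.045]
  ]
}}

```text
clock: 4.02
tool_pos: [0.57, 0.086, 0.2411]
tcp_rot: [0.413, 0.573, -0.414, 0.574]
contact_force: [-0.3, -1.0, 0.4]
gripper_width: 0.605
```

Run:
```python
from h import *
w=eyes.read_camera("wrist"); cv2.imwrite("pics/w2.png",cv2.resize(w["pixels"],(800,600)))
np.save("w2.npy",w,allow_pickle=True)
for i in range(3): print(status.observe()["tool_pos"])
plan([0.57,0.09,0.24],np.radians(18.5))
for n,z in (("template",.004),("template_hole",.004)):
  for q in eyes.search_frame(n,"wrist")[:2]: print(n,round(q["conf"],2),np.round(q["position"],1),toplane(w,q["position"],z).round(4))
for i in range(3): print(status.observe()["tool_pos"])
```

```text
[0.57016421 0.08523464 0.24111055]
[0.57016421 0.08523464 0.24111055]
[0.57016421 0.08523464 0.24111055]
shift mm [ 1.1  1.3 -4.6] rot [-0.13  0.13  0.06] n 0.1
tool axes
 [[-0.     0.949  0.315]
 [-0.002  0.315 -0.949]
 [-1.    -0.001  0.002]] [0.5702 0.0852 0.2411] q7 [ 0.12  0.54 -0.49  1.64  0.29  1.04 -0.14] F [-0.17  0.06  0.36]
template 0.8 [269.8  56.5] [0.5504 0.1971 0.004 ]
template 0.53 [ 49.6 233.1] [ 0.3634 -0.0744  0.004 ]
template_hole 0.94 [269.9  54. ] [0.5497 0.1994 0.004 ]
template_hole 0.45 [449.4 107.5] [0.7525 0.2098 0.004 ]
[0.57021447 0.0854625  0.24125855]
[0.57021447 0.0854625  0.24125855]
[0.57021447 0.0854625  0.24125855]
```

View pics/w2.png

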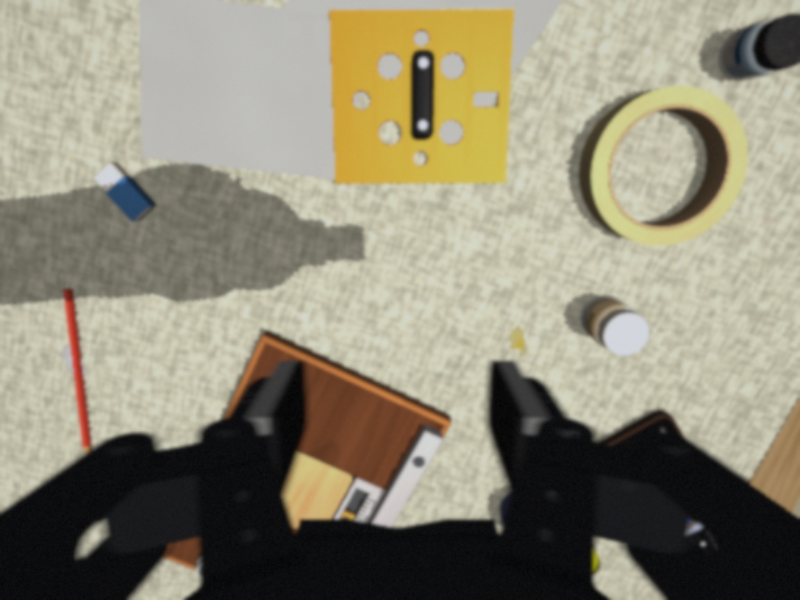

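Run:
```python
from h import *
w=np.load("w2.npy",allow_pickle=True).item()
S=lambda x,y:((x+.5)*.64-.5,(y+.5)*.64-.5)
cs=[(330,10),(514,10),(505,184),(335,183)]
q=np.array([toplane(w,S(*c),.004) for c in cs]); print(q.round(4),q.mean(0).round(4))
for i in range(4):
    e=q[i]-q[i-1]; print(np.linalg.norm(e).round(4),np.degrees(np.arctan2(e[1],e[0])).round(1))
b=np.array([toplane(w,S(*c),.034) for c in [(424,62),(422.5,126)]]); print(b.round(4),b.mean(0))
e=b[0]-b[1];print(np.degrees(np.arctan2(e[1],e[0]))-90)
h=toplane(w,S(485,99),.004);print(h); e=h-q.mean(0);print(np.linalg.norm(e),np.degrees(np.arctan2(e[1],e[0])))
```

```text
[[0.4785 0.2232 0.004 ]
 [0.5913 0.2606 0.004 ]
 [0.6262 0.1565 0.004 ]
 [0.5128 0.1195 0.004 ]] [0.5522 0.1899 0.004 ]
0.1092 108.3
0.1189 18.4
0.1098 -71.5
0.1193 -161.9
[[0.5466 0.2077 0.034 ]
 [0.5579 0.1725 0.034 ]] [0.55224897 0.19014636 0.034     ]
17.72910877955829
[0.59285181 0.20430581 0.004     ]
0.04312735594455582 19.48834078785198
```

Run:
```python
from h import *
plan([0.5522,0.190,0.10],np.radians(18.2))
```

```text
shift mm [ 141.1   15.9 -105.1] rot [0.16 0.09 0.03] n 4.2
tool axes
 [[-0.     0.949  0.315]
 [-0.002  0.315 -0.949]
 [-1.    -0.001  0.002]] [0.5702 0.0855 0.2413] q7 [ 0.12  0.54 -0.49  1.63  0.29  1.04 -0.14] F [-0.33 -0.66  0.3 ]
```

Emit:
{"fn": "apply_moves", "kwargs": {
  "moves": [
    [0.02, 0.004, -0.033, 0, 0, 0, 0.045],
    [0.045, 0.008, -0.065, 0, 0, 0, 0.045],
    [0.075, 0.012, -0.09, 0, 0, 0, 0.045],
    [0.11, 0.0155, -0.1, 0, 0, 0, 0.045],
    [0.141, 0.016, -0.105, 0, 0, 0, 0.045],
    [0.141, 0.016, -0.105, 0, 0, 0, 0.045],
    [0.141, 0.016, -0.105, 0, 0, 0, 0.045]
  ]
}}

```text
clock: 4.75
tool_pos: [0.5511, 0.1913, 0.0993]
tcp_rot: [0.412, 0.574, -0.414, 0.574]
contact_force: [0.3, 0.6, 0.2]
gripper_width: 0.525
```

Run:
```python
from h import *
w=eyes.read_camera("wrist"); cv2.imwrite("pics/w3.png",w["pixels"])
plan([0.5522,0.190,0.021],np.radians(18.2))
```

```text
shift mm [80.1 -1.   1.4] rot [ 0.3   0.05 -0.04] n 1.9
tool axes
 [[ 0.001  0.948  0.317]
 [-0.001  0.317 -0.948]
 [-1.     0.001  0.001]] [0.5526 0.1917 0.1011] q7 [-0.12  0.72 -0.42  1.76  0.4   0.75 -0.41] F [ 0.66 -0.27  0.18]
```

View pics/w3.png

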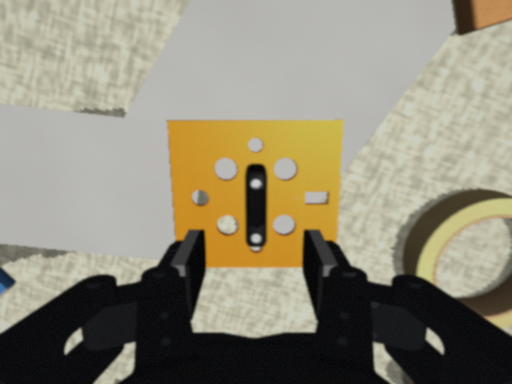

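Emit:
{"fn": "apply_moves", "kwargs": {
  "moves": [
    [0.03, 0, 0.001, 0.2, 0, 0, 0.045],
    [0.055, 0, 0.001, 0.3, 0, 0, 0.045],
    [0.07, 0, 0.001, 0.3, 0, 0, 0.045],
    [0.078, 0, 0.001, 0.3, 0, 0, 0.045],
    [0.079, 0, 0.001, 0.3, 0, 0, 0.045],
    [0.079, 0, 0.001, 0.3, 0, 0, 0.045]
  ]
}}

```text
clock: 5.3
tool_pos: [0.5534, 0.192, 0.023]
tcp_rot: [0.415, 0.572, -0.413, 0.574]
contact_force: [-0.5, 0.1, -0.4]
gripper_width: 0.524
```

Emit:
{"fn": "apply_moves", "kwargs": {
  "moves": [
    [0, 0, 0, 0, 0, 0, 0.02],
    [0, 0, 0, 0, 0, 0, 0.015],
    [0, 0, 0, 0, 0, 0, 0.008],
    [0, 0, 0, 0, 0, 0, 0.005],
    [0, 0, 0, 0, 0, 0, 0.005],
    [0, 0, 0, 0, 0, 0, 0.005]
  ],
  "squeeze": 45
}}

```text
clock: 5.8
tool_pos: [0.5528, 0.1927, 0.0229]
tcp_rot: [0.415, 0.573, -0.413, 0.574]
contact_force: [-0.1, -1.4, 6.5]
gripper_width: 0.151
```

Run:
```python
from h import *
plan([0.5522,0.190,0.09],np.radians(18.2))
```

```text
shift mm [-67.1  -1.2   2.3] rot [ 0.14  0.01 -0.16] n 1.6
tool axes
 [[ 0.003  0.949  0.315]
 [ 0.001  0.315 -0.949]
 [-1.     0.003  0.   ]] [0.5528 0.1927 0.0229] q7 [-0.16  0.83 -0.35  1.8   0.47  0.59 -0.47] F [-0.06 -1.37  6.5 ]
```

Emit:
{"fn": "apply_moves", "kwargs": {
  "moves": [
    [-0.01, 0, 0, 0, 0, 0, 0.005],
    [-0.03, 0, 0, 0, 0, 0, 0.005],
    [-0.06, 0, 0, 0, 0, 0, 0.005],
    [-0.08, 0, 0, 0, 0, 0, 0.005],
    [-0.08, 0, 0, 0, 0, 0, 0.005]
  ]
}}

```text
clock: 6.22
tool_pos: [0.5543, 0.1939, 0.1062]
tcp_rot: [0.417, 0.572, -0.411, 0.575]
contact_force: [0.7, 0.3, -1.2]
gripper_width: 0.148
```

Run:
```python
from h import *
w=eyes.read_camera("wrist"); cv2.imwrite("pics/w4.png",w["pixels"])
plan([0.5544,-0.11,0.105],np.radians(-8.3))
```

```text
shift mm [ -1.6 -94.3 288.1] rot [26.65 -0.11 -0.3 ] n 7.3
tool axes
 [[ 0.005  0.949  0.315]
 [ 0.002  0.315 -0.949]
 [-1.     0.005 -0.001]] [0.5532 0.1931 0.1041] q7 [-0.12  0.71 -0.42  1.76  0.4   0.75 -0.42] F [-0.9   0.24 -1.35]
```

View pics/w4.png

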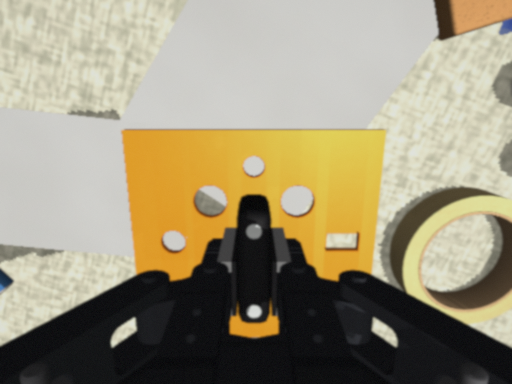

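Emit:
{"fn": "apply_moves", "kwargs": {
  "moves": [
    [0, -0.012, 0.036, 3.3, 0, 0, 0.005],
    [0, -0.024, 0.072, 6.7, 0, 0, 0.005],
    [-0.001, -0.036, 0.108, 10, 0, 0, 0.005],
    [-0.001, -0.047, 0.144, 13.3, 0, 0, 0.005],
    [-0.001, -0.059, 0.18, 16.7, 0, 0, 0.005],
    [-0.001, -0.071, 0.216, 20, 0, 0, 0.005],
    [-0.002, -0.083, 0.252, 23.3, 0, 0, 0.005],
    [-0.002, -0.094, 0.288, 26.6, -0.1, -0.3, 0.005]
  ]
}}

```text
clock: 6.93
tool_pos: [0.5515, -0.1127, 0.1023]
tcp_rot: [-0.533, -0.463, 0.538, -0.461]
contact_force: [0.6, -0.1, -0.5]
gripper_width: 0.152
```

Emit:
{"fn": "apply_moves", "kwargs": {
  "moves": [
    [0, 0, 0, 0, 0, 0, 0.005],
    [0, 0, 0, 0, 0, 0, 0.005],
    [0, 0, 0, 0, 0, 0, 0.005],
    [0, 0, 0, 0, 0, 0, 0.005]
  ]
}}

```text
clock: 7.27
tool_pos: [0.5528, -0.1085, 0.1028]
tcp_rot: [-0.532, -0.465, 0.536, -0.462]
contact_force: [-0.3, -0.1, -0.5]
gripper_width: 0.152
```

Run:
```python
from h import *
w=eyes.read_camera("wrist"); cv2.imwrite("pics/w5.png",cv2.resize(w["pixels"],(800,600)))
d=eyes.read_camera("top"); crop(d,280,390,140,240,6,"top5.png")
np.save("w5.npy",w,allow_pickle=True);np.save("t5.npy",d,allow_pickle=True)
plan([0.5544,-0.11,0.105],np.radians(-8.3))
```

```text
shift mm [-1.9  1.4  1.3] rot [0.25 0.1  0.31] n 0.1
tool axes
 [[-0.006  0.99  -0.14 ]
 [-0.001 -0.14  -0.99 ]
 [-1.    -0.005  0.002]] [ 0.5531 -0.1085  0.1031] q7 [ 0.36  0.68 -0.33  1.82  0.32  0.71 -0.29] F [ 0.21  0.32 -1.45]
```

View pics/w5.png

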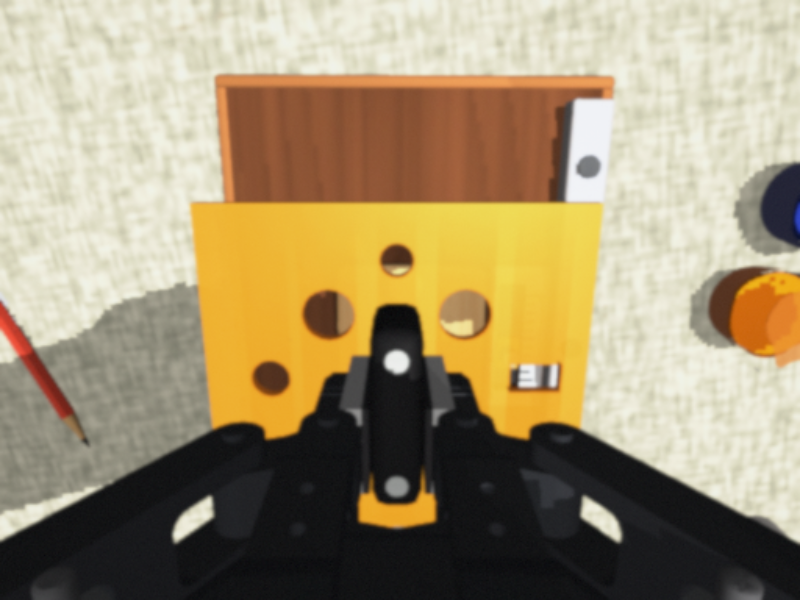

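View pics/top5.png

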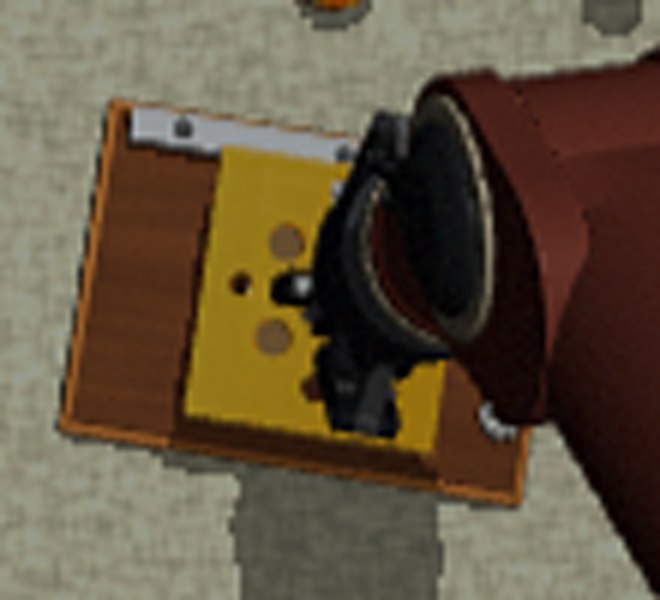

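Run:
```python
from h import *
w=np.load("w5.npy",allow_pickle=True).item()
S=lambda x,y:((x+.5)*.64-.5,(y+.5)*.64-.5)
tcp=np.array([.5531,-.1085]);
a=np.radians(-8.3);R=np.array([[np.cos(a),-np.sin(a)],[np.sin(a),np.cos(a)]])
for n,p,z in (("hole",(535.5,377.5),.0842),("c-x+y",(192,203),.0842),("c+x+y",(602,203),.0842),("bar near",(397,362),.114),("bar far",(397,487),.114),("fix -x+y",(217,76),.016),("fix +x+y",(613,76),.016),("fence top +y",(575,99),.028),("fence topR",(613,99),.028)):
    X=toplane(w,S(*p),z); print(n,X.round(4),"rel tcp",(R.T@(X[:2]-tcp)*1e3).round(1),"fix",(R.T@(X[:2]-[.5562,-.1220])*1e3).round(1))
```

```text
hole [ 0.596  -0.1154  0.0842] rel tcp [43.5 -0.6] fix [38.4 12.3]
c-x+y [ 0.5019 -0.0473  0.0842] rel tcp [-59.6  53.2] fix [-64.6  66.1]
c+x+y [ 0.6188 -0.0639  0.0842] rel tcp [58.6 53.6] fix [53.5 66.5]
bar near [ 0.5555 -0.0922  0.114 ] rel tcp [ 0.  16.5] fix [-5.  29.4]
bar far [ 0.5504 -0.1279  0.114 ] rel tcp [  0.1 -19.5] fix [-4.9 -6.6]
fix -x+y [ 0.4958 -0.0019  0.016 ] rel tcp [-72.1  97.3] fix [-77.1 110.2]
fix +x+y [ 0.6503 -0.0241  0.016 ] rel tcp [84.  97.5] fix [ 79.  110.4]
fence top +y [ 0.6311 -0.0312  0.028 ] rel tcp [66.1 87.7] fix [ 61.  100.6]
fence topR [ 0.6452 -0.0333  0.028 ] rel tcp [80.3 87.8] fix [ 75.3 100.7]
```

Run:
```python
from h import *
plan([0.5546,-0.1280,0.052],np.radians(-8.3))
```

```text
shift mm [51.1  4.4 19. ] rot [0.25 0.1  0.31] n 1.3
tool axes
 [[-0.006  0.99  -0.14 ]
 [-0.001 -0.14  -0.99 ]
 [-1.    -0.005  0.002]] [ 0.5531 -0.1085  0.1031] q7 [ 0.36  0.68 -0.33  1.82  0.32  0.71 -0.29] F [ 0.21  0.32 -1.45]
```

Emit:
{"fn": "apply_moves", "kwargs": {
  "moves": [
    [0.01, 0.003, 0.01, 0.2, 0.1, 0.3, 0.005],
    [0.025, 0.0045, 0.019, 0.2, 0.1, 0.3, 0.005],
    [0.04, 0.0045, 0.019, 0.2, 0.1, 0.3, 0.005],
    [0.048, 0.0045, 0.019, 0.2, 0.1, 0.3, 0.005],
    [0.051, 0.0045, 0.019, 0.2, 0.1, 0.3, 0.005],
    [0.051, 0.0045, 0.019, 0.2, 0.1, 0.3, 0.005],
    [0.051, 0.0045, 0.019, 0.2, 0.1, 0.3, 0.005],
    [0.051, 0.0045, 0.019, 0.2, 0.1, 0.3, 0.005]
  ]
}}

```text
clock: 8.03
tool_pos: [0.5554, -0.1299, 0.0531]
tcp_rot: [0.536, 0.461, -0.535, 0.463]
contact_force: [-0.3, -0.6, -0.8]
gripper_width: 0.153
```

Run:
```python
from h import *
w=eyes.read_camera("wrist"); cv2.imwrite("pics/w6.png",cv2.resize(w["pixels"],(800,600)))
crop(w,310,400,205,275,8,"w6c.png")
np.save("w6.npy",w,allow_pickle=True)
plan([0.5546,-0.1280,0.052],np.radians(-8.3))
```

```text
shift mm [ 1.2 -1.1 -1.8] rot [-0.12  0.05 -0.14] n 0.1
tool axes
 [[ 0.002  0.989 -0.146]
 [-0.001 -0.146 -0.989]
 [-1.     0.002  0.001]] [ 0.5554 -0.13    0.0532] q7 [ 0.38  0.76 -0.29  1.83  0.36  0.6  -0.29] F [-0.02  0.27 -1.89]
```

View pics/w6.png

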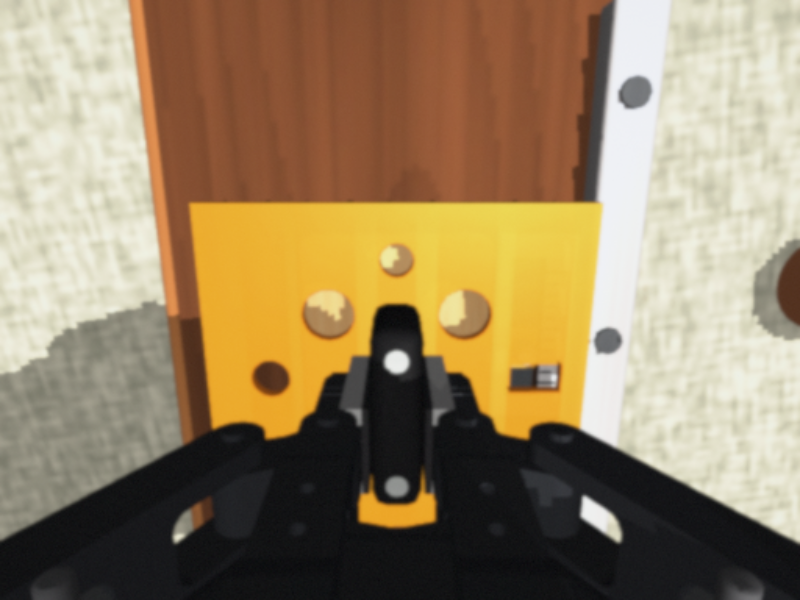

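View pics/w6c.png

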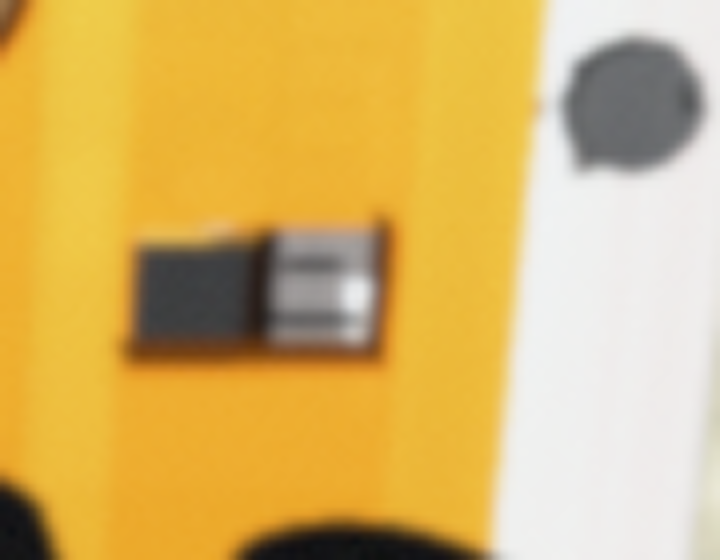

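Run:
```python
from h import *
w=np.load("w6.npy",allow_pickle=True).item()
print("cam",ray(w,(0,0))[0])
a=np.radians(-8.3);R=np.array([[np.cos(a),-np.sin(a)],[np.sin(a),np.cos(a)]]);c=np.array([.5567,-.1216])
C=lambda p:(310+(p[0]+.5)/8-.5,205+(p[1]+.5)/8-.5)
U=lambda p:((p[0]-310)*8+4,(p[1]-205)*8+4)
F=lambda x,y,z:np.r_[c+R@np.array([x,y])/1e3,z]
for n,X in (("pin top",F(44,-7.8,.023)),("collar end -y",F(44,-15.3,.017)),("collar +y",F(44,-.3,.017)),("slot-",F(44,-24.5,.016)),("fence screw",F(68,0,.028))):
    print(n,X.round(4),np.round(U(proj(w,X)),0))
for n,p,z in (("hole TL",(135,240),.0343),("hole BR",(385,352),.0343),("slot edge",(258,300),.016),("fence screw",(635,105),.028)):
    X=toplane(w,C(p),z); print(n,X.round(4),"fix",(R.T@(X[:2]-c)*1e3).round(1))
```

```text
cam [ 0.56509771 -0.06528647  0.18416527]
pin top [ 0.5991 -0.1357  0.023 ] [221. 203.]
collar end -y [ 0.598  -0.1431  0.017 ] [193. 272.]
collar +y [ 0.6002 -0.1282  0.017 ] [207.  65.]
slot- [ 0.5967 -0.1522  0.016 ] [182. 388.]
fence screw [ 0.624  -0.1314  0.028 ] [629. 116.]
hole TL [ 0.5913 -0.1324  0.0343] fix [35.8 -5.7]
hole BR [ 0.606  -0.1422  0.0343] fix [ 51.7 -13.2]
slot edge [ 0.6025 -0.1463  0.016 ] fix [ 48.9 -17.9]
fence screw [ 0.6244 -0.1308  0.028 ] fix [68.3  0.7]
```

Emit:
{"fn": "apply_moves", "kwargs": {
  "moves": [
    [0, 0, -0.003, 0, 0, 0, 0.005],
    [0, 0, -0.006, 0, 0, 0, 0.005],
    [0, 0, -0.006, 0, 0, 0, 0.005],
    [0, 0, -0.006, 0, 0, 0, 0.005],
    [0, 0, -0.006, 0, 0, 0, 0.005]
  ]
}}

```text
clock: 8.5
tool_pos: [0.5556, -0.1242, 0.0525]
tcp_rot: [-0.535, -0.461, 0.536, -0.462]
contact_force: [0.3, -0.1, -1.0]
gripper_width: 0.151
```

Run:
```python
from h import *
w=eyes.read_camera("wrist")
crop(w,310,400,205,275,8,"w7c.png")
np.save("w7.npy",w,allow_pickle=True)
plan([0.5546,-0.1280,0.052],np.radians(-8.3))
```

```text
shift mm [ 0.4 -0.5  3.8] rot [-0.15  0.07 -0.04] n 0.1
tool axes
 [[ 0.     0.989 -0.147]
 [-0.001 -0.147 -0.989]
 [-1.     0.001  0.001]] [ 0.5556 -0.1244  0.0524] q7 [ 0.36  0.76 -0.29  1.84  0.36  0.6  -0.3 ] F [ 0.51  0.81 -1.  ]
```

View pics/w7c.png

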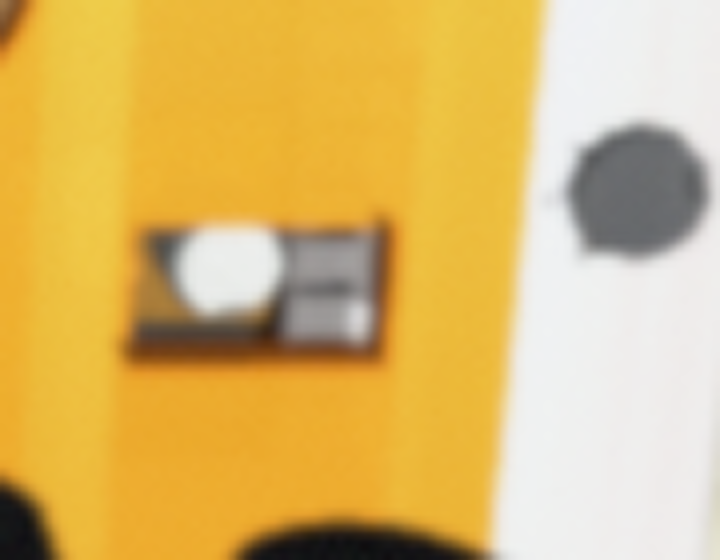

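Run:
```python
from h import *
w=np.load("w7.npy",allow_pickle=True).item()
a=np.radians(-8.3);R=np.array([[np.cos(a),-np.sin(a)],[np.sin(a),np.cos(a)]])
C=lambda p:(310+(p[0]+.5)/8-.5,205+(p[1]+.5)/8-.5)
p=toplane(w,C((228,263)),.023)
for zt in (.0325,.0335,.0345):
  tl=toplane(w,C((137,228)),zt); br=toplane(w,C((385,350)),zt)
  h=(tl+br)/2; print((R.T@(br-tl)[:2]*1e3).round(1),"hole-pin fix mm",(R.T@(h-p)[:2]*1e3).round(2))
print("tcp est pin",p)
pl=toplane(w,C((176,270)),.023);pr=toplane(w,C((283,270)),.023);print(np.linalg.norm(pr-pl)*1e3)
s=toplane(w,C((638,190)),.028);print("screw-pin",(R.T@(s-p)[:2]*1e3).round(2))
h=toplane(w,C((545,200)),.028); print("fence?",(R.T@(h-p)[:2]*1e3).round(2))
```

```text
[16.  -8.2] hole-pin fix mm [-0.4  2.3]
[15.8 -8.2] hole-pin fix mm [-0.69  2.74]
[15.7 -8.1] hole-pin fix mm [-0.98  3.18]
tcp est pin [ 0.59923859 -0.13412654  0.023     ]
7.051996637546062
screw-pin [24.27  7.04]
fence? [18.44  6.38]
```

Emit:
{"fn": "apply_moves", "kwargs": {
  "moves": [
    [0, -0.001, 0.0023, -0.1, 0, 0, 0.005],
    [0.002, -0.001, 0.0023, -0.1, 0, 0, 0.005],
    [0.004, -0.001, 0.0023, -0.1, 0, 0, 0.005],
    [0.005, -0.001, 0.0023, -0.1, 0, 0, 0.005],
    [0.005, -0.001, 0.0023, -0.1, 0, 0, 0.005],
    [0.005, -0.001, 0.0023, -0.1, 0, 0, 0.005]
  ]
}}

```text
clock: 9.05
tool_pos: [0.5542, -0.1264, 0.0472]
tcp_rot: [-0.535, -0.462, 0.535, -0.463]
contact_force: [1.0, -0.0, -0.3]
gripper_width: 0.155
```

Run:
```python
from h import *
w=eyes.read_camera("wrist")
crop(w,310,400,205,275,8,"w8c.png")
np.save("w8.npy",w,allow_pickle=True)
plan([0.5546,-0.1280,0.039],np.radians(-8.3))
```

```text
shift mm [8.3 0.6 1.6] rot [-0.04  0.06 -0.03] n 0.2
tool axes
 [[ 0.     0.989 -0.145]
 [-0.001 -0.145 -0.989]
 [-1.     0.     0.001]] [ 0.5543 -0.1263  0.0473] q7 [ 0.37  0.76 -0.29  1.84  0.36  0.59 -0.3 ] F [ 0.04  0.07 -1.08]
```

View pics/w8c.png

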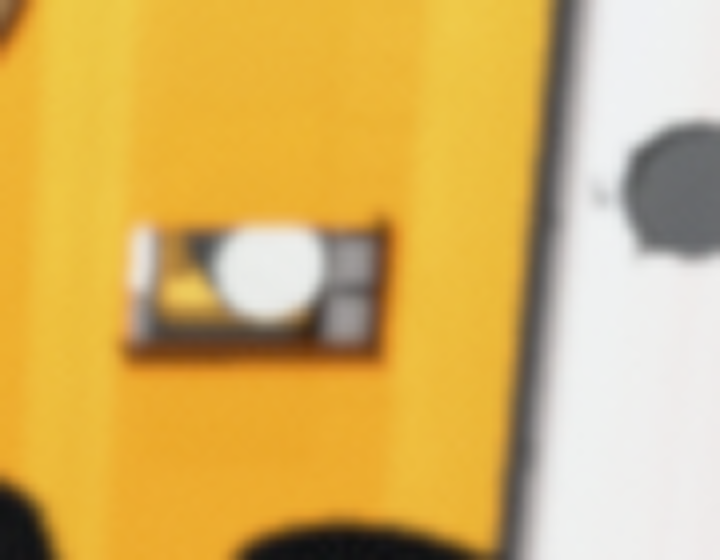

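Run:
```python
from h import *
w=np.load("w8.npy",allow_pickle=True).item()
a=np.radians(-8.3);R=np.array([[np.cos(a),-np.sin(a)],[np.sin(a),np.cos(a)]])
C=lambda p:(310+(p[0]+.5)/8-.5,205+(p[1]+.5)/8-.5)
for r in(265,269): 
  p=toplane(w,C((269,r)),.023)
  for zt in (.0284,):
    tl=toplane(w,C((128,226)),zt); br=toplane(w,C((390,362)),zt)
    h=(tl+br)/2; print((R.T@(br-tl)[:2]*1e3).round(1),"hole-pin fix mm",(R.T@(h-p)[:2]*1e3).round(2))
f=toplane(w,C((583,0)),.028);e=toplane(w,C((556,0)),.0284);print((R.T@(f-e)[:2]*1e3).round(2))
```

```text
[16.8 -9.1] hole-pin fix mm [-2.    0.36]
[16.8 -9.1] hole-pin fix mm [-2.02  0.63]
[ 1.78 -0.13]
```

Emit:
{"fn": "apply_moves", "kwargs": {
  "moves": [
    [0, 0.0006, 0.0005, 0, 0, 0, 0.005],
    [0.0005, 0.0006, 0.0005, 0, 0, 0, 0.005],
    [0.001, 0.0006, 0.0005, 0, 0, 0, 0.005],
    [0.0015, 0.0006, 0.0005, 0, 0, 0, 0.005],
    [0.002, 0.0006, 0.0005, 0, 0, 0, 0.005],
    [0.0025, 0.0006, 0.0005, 0, 0, 0, 0.005]
  ]
}}

```text
clock: 9.6
tool_pos: [0.5548, -0.127, 0.0448]
tcp_rot: [-0.535, -0.462, 0.535, -0.463]
contact_force: [-0.1, -0.0, -0.9]
gripper_width: 0.152
```

Run:
```python
from h import *
w=eyes.read_camera("wrist")
crop(w,310,400,205,275,8,"w9c.png")
plan([0.5546,-0.1280,0.039],np.radians(-8.3))
```

```text
shift mm [5.7 0.  1. ] rot [-0.05  0.06 -0.02] n 0.1
tool axes
 [[ 0.     0.989 -0.145]
 [-0.001 -0.145 -0.989]
 [-1.     0.     0.001]] [ 0.5547 -0.127   0.0447] q7 [ 0.37  0.77 -0.29  1.84  0.37  0.59 -0.3 ] F [ 0.22  0.14 -1.23]
```

View pics/w9c.png

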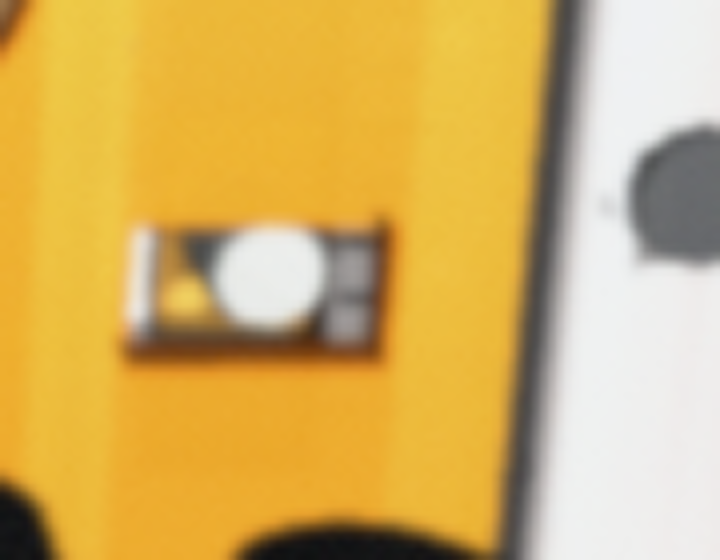

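Emit:
{"fn": "apply_moves", "kwargs": {
  "moves": [
    [0.0005, 0, 0, 0, 0, 0, 0.005],
    [0.001, 0, 0, 0, 0, 0, 0.005],
    [0.0015, 0, 0, 0, 0, 0, 0.005],
    [0.002, 0, 0, 0, 0, 0, 0.005],
    [0.002, 0, 0, 0, 0, 0, 0.005]
  ]
}}

```text
clock: 10.07
tool_pos: [0.5547, -0.127, 0.0428]
tcp_rot: [-0.535, -0.462, 0.535, -0.463]
contact_force: [0.4, 0.2, -0.7]
gripper_width: 0.154
```

Run:
```python
from h import *
w=eyes.read_camera("wrist")
crop(w,310,400,205,275,8,"w10c.png")
plan([0.5546,-0.1280,0.039],np.radians(-8.3))
```

```text
shift mm [ 3.8 -0.   1. ] rot [-0.05  0.06 -0.03] n 0.1
tool axes
 [[ 0.     0.989 -0.145]
 [-0.001 -0.145 -0.989]
 [-1.     0.001  0.001]] [ 0.5548 -0.127   0.0428] q7 [ 0.36  0.77 -0.29  1.84  0.37  0.58 -0.3 ] F [-0.84  0.31 -1.92]
```

View pics/w10c.png

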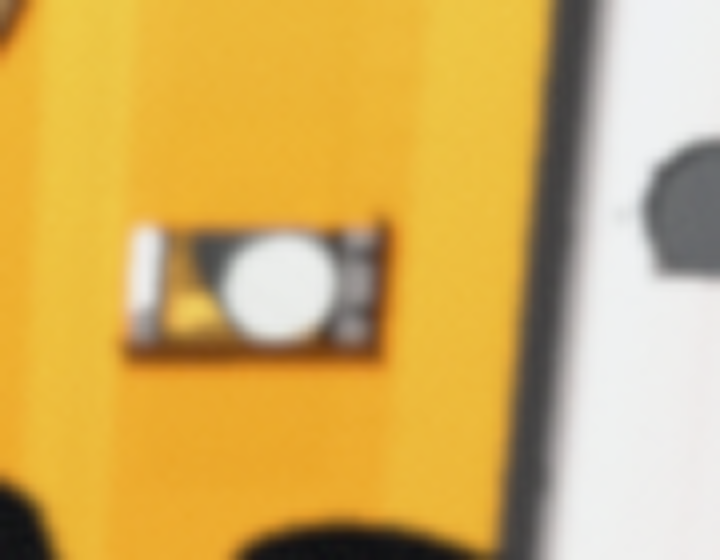

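Emit:
{"fn": "apply_moves", "kwargs": {
  "moves": [
    [0.0005, 0, 0, 0, 0, 0, 0.005],
    [0.001, 0, 0, 0, 0, 0, 0.005],
    [0.0015, 0, 0, 0, 0, 0, 0.005],
    [0.002, 0, 0, 0, 0, 0, 0.005],
    [0.0025, 0, 0, 0, 0, 0, 0.005],
    [0.0025, 0, 0, 0, 0, 0, 0.005]
  ]
}}

```text
clock: 10.62
tool_pos: [0.5547, -0.127, 0.0402]
tcp_rot: [-0.535, -0.462, 0.535, -0.463]
contact_force: [0.4, 0.5, -1.4]
gripper_width: 0.149
```

Run:
```python
from h import *
w=eyes.read_camera("wrist")
crop(w,310,400,205,275,8,"w11c.png")
plan([0.5546,-0.1280,0.039],np.radians(-8.3))
```

```text
shift mm [ 1.3 -0.   1. ] rot [-0.05  0.06 -0.03] n 0.0
tool axes
 [[ 0.     0.989 -0.145]
 [-0.001 -0.145 -0.989]
 [-1.     0.     0.001]] [ 0.5547 -0.127   0.0403] q7 [ 0.36  0.77 -0.28  1.84  0.37  0.58 -0.3 ] F [-0.17  0.24 -1.13]
```

View pics/w11c.png

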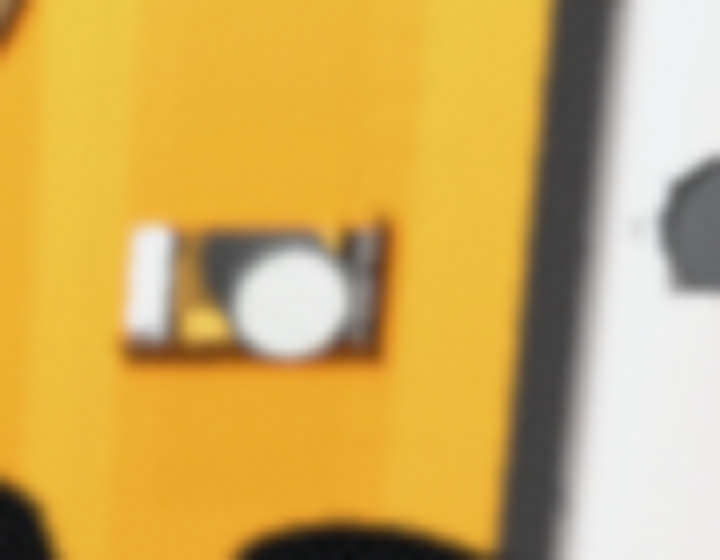

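Emit:
{"fn": "apply_moves", "kwargs": {
  "moves": [
    [0.0004, 0, 0, 0, 0, 0, 0.005],
    [0.0008, 0, 0, 0, 0, 0, 0.005],
    [0.0012, 0, 0, 0, 0, 0, 0.005],
    [0.0015, 0, 0, 0, 0, 0, 0.005],
    [0.0015, 0, 0, 0, 0, 0, 0.005]
  ]
}}

```text
clock: 11.08
tool_pos: [0.5548, -0.127, 0.039]
tcp_rot: [-0.535, -0.462, 0.535, -0.463]
contact_force: [-0.5, 0.1, -0.5]
gripper_width: 0.155
```

Emit:
{"fn": "apply_moves", "kwargs": {
  "moves": [
    [0, 0.0004, 0, 0, 0, 0, 0.005],
    [0, 0.0008, 0, 0, 0, 0, 0.005],
    [0, 0.0011, 0, 0, 0, 0, 0.005],
    [0, 0.0011, 0, 0, 0, 0, 0.005]
  ]
}}

```text
clock: 11.42
tool_pos: [0.5558, -0.1272, 0.0389]
tcp_rot: [-0.535, -0.462, 0.535, -0.463]
contact_force: [-1.2, 0.1, 1.2]
gripper_width: 0.152
```

Run:
```python
from h import *
w=eyes.read_camera("wrist")
crop(w,310,400,205,275,8,"w12c.png")
np.save("w12.npy",w,allow_pickle=True)
plan([0.5546,-0.1280,0.039],np.radians(-8.3))
```

```text
shift mm [-0.1 -1.1  1. ] rot [-0.05  0.06 -0.02] n 0.0
tool axes
 [[ 0.     0.989 -0.145]
 [-0.001 -0.145 -0.989]
 [-1.     0.     0.001]] [ 0.5558 -0.1271  0.0389] q7 [ 0.36  0.78 -0.28  1.84  0.37  0.58 -0.3 ] F [-1.7  -0.35  1.96]
```

View pics/w12c.png

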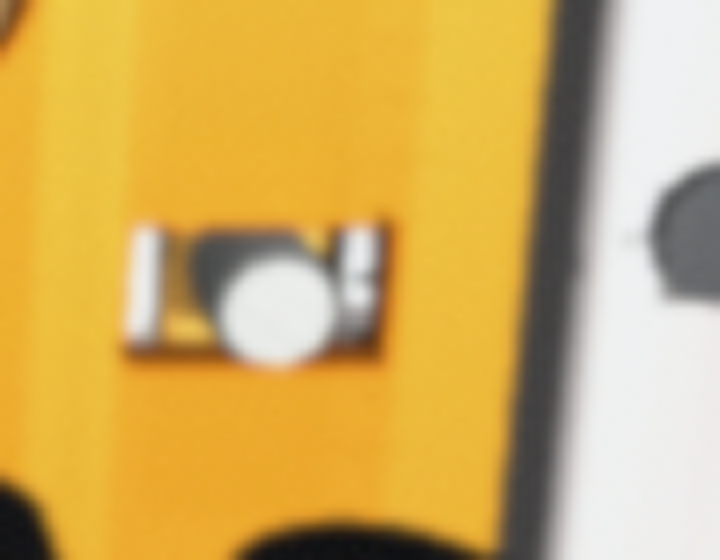

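Run:
```python
from h import *
w=np.load("w12.npy",allow_pickle=True).item()
a=np.radians(-8.3);R=np.array([[np.cos(a),-np.sin(a)],[np.sin(a),np.cos(a)]])
C=lambda p:(310+(p[0]+.5)/8-.5,205+(p[1]+.5)/8-.5)
p=toplane(w,C((277,312)),.023)
tl=toplane(w,C((127,226)),.020); br=toplane(w,C((388,362)),.020)
h=(tl+br)/2; print((R.T@(br-tl)[:2]*1e3).round(1),"hole-pin fix mm",(R.T@(h-p)[:2]*1e3).round(2))
for r in (0,500):
  cf={0:614,500:562}[r];ce={0:556,500:503}[r]
  f=toplane(w,C((cf,r)),.028);e=toplane(w,C((ce,r)),.020);print((R.T@(f-e)[:2]*1e3).round(2))
```

```text
[16.7 -9.1] hole-pin fix mm [-0.34 -0.18]
[0.1  2.52]
[0.34 4.28]
```

Emit:
{"fn": "apply_moves", "kwargs": {
  "moves": [
    [0, 0, 0, 0, 0, 0, 0.018],
    [0, 0, 0, 0, 0, 0, 0.024],
    [0, 0, 0, 0, 0, 0, 0.032],
    [0, 0, 0, 0, 0, 0, 0.032],
    [0, 0, 0, 0, 0, 0, 0.032]
  ]
}}

```text
clock: 11.88
tool_pos: [0.556, -0.1272, 0.0389]
tcp_rot: [-0.535, -0.462, 0.535, -0.463]
contact_force: [0.5, -0.2, 0.3]
gripper_width: 0.376
```

Emit:
{"fn": "apply_moves", "kwargs": {
  "moves": [
    [-0.01, 0, 0, 0, 0, 0, 0.032],
    [-0.03, 0, 0, 0, 0, 0, 0.032],
    [-0.06, 0, 0, 0, 0, 0, 0.032],
    [-0.1, 0, 0, 0, 0, 0, 0.032],
    [-0.1, 0, 0.04, 0, 0, 0, 0.032],
    [-0.1, 0, 0.08, 0, 0, 0, 0.032],
    [-0.1, 0, 0.1, 0, 0, 0, 0.032],
    [-0.1, 0, 0.1, 0, 0, 0, 0.032]
  ]
}}

```text
clock: 12.55
tool_pos: [0.5392, -0.2345, 0.1396]
tcp_rot: [-0.536, -0.457, 0.539, -0.461]
contact_force: [0.1, -0.6, -0.8]
gripper_width: 0.375
```

Run:
```python
from h import *
w=eyes.read_camera("wrist"); np.save("w13.npy",w,allow_pickle=True)
cv2.imwrite("pics/w13.png",cv2.resize(w["pixels"],(800,600)))
s=eyes.read_camera("side"); crop(s,220,340,210,310,6,"s13.png")
plan([0.5546,-0.1280,0.039],np.radians(-8.3))
```

```text
shift mm [ 100.4   -1.3 -100.1] rot [-0.21  0.06 -0.06] n 3.4
tool axes
 [[ 0.001  0.989 -0.148]
 [-0.001 -0.148 -0.989]
 [-1.     0.001  0.001]] [ 0.5409 -0.2271  0.1395] q7 [ 0.59  0.66 -0.36  1.73  0.3   0.81 -0.07] F [ 0.1   0.12 -0.37]
```

View pics/w13.png

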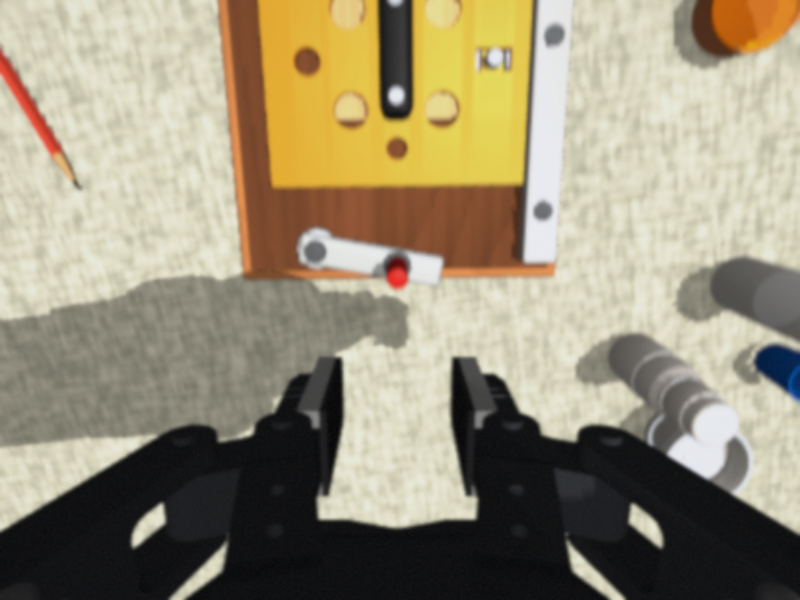

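View pics/s13.png

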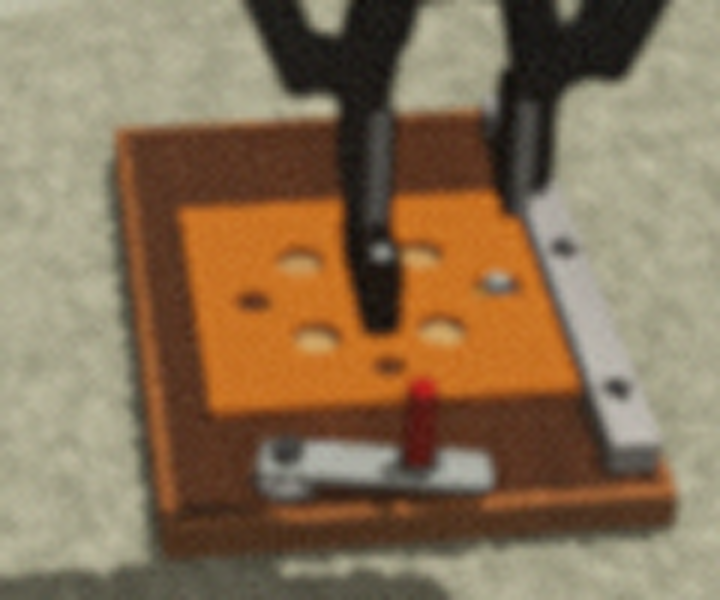

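Run:
```python
from h import *
w=np.load("w13.npy",allow_pickle=True).item()
S=lambda x,y:((x+.5)*.64-.5,(y+.5)*.64-.5)
a=np.radians(-8.3);R=np.array([[np.cos(a),-np.sin(a)],[np.sin(a),np.cos(a)]]);c=np.array([.5567,-.1216])
for n,p,z in (("post",(398,279),.0565),("pivot",(315,251),.0265),("bar end",(441,270),.0265),("hole",(494,59),.02),("pin",(496,57),.023),("t -x-y",(272,188),.02),("t +x-y",(524,185),.02),("fence-y",(522,263),.028),("bar grip",(397,97),.05),("bed -x-y",(244,278),.016),("bed +x-y",(554,276),.016)):
    X=toplane(w,S(*p),z); print(n,X.round(4),"fix",(R.T@(X[:2]-c)*1e3).round(1))
piv=c+R@np.array([-.040,-.093]); print("pivot nominal",piv)
for th in (-.14,1.62):
    print(th,(piv+.04*np.array([np.cos(a+th),np.sin(a+th)])).round(4))
s=status.observe();print(s["tool_pos"],s["joint_positions"].round(2))
plan([0.5546,-0.1280,0.039],np.radians(-106.3))
```

```text
post [ 0.5423 -0.219   0.0565] fix [ -0.2 -98.5]
pivot [ 0.5039 -0.2061  0.0265] fix [-40.  -91.2]
bar end [ 0.5626 -0.2249  0.0265] fix [  20.7 -101.4]
hole [ 0.5994 -0.1342  0.02  ] fix [44.1 -6.3]
pin [ 0.5998 -0.1339  0.023 ] fix [44.4 -6. ]
t -x-y [ 0.4885 -0.1739  0.02  ] fix [-60.  -61.6]
t +x-y [ 0.6076 -0.1915  0.02  ] fix [ 60.5 -61.8]
fence-y [ 0.6014 -0.2272  0.028 ] fix [ 59.5 -98.1]
bar grip [ 0.5534 -0.1462  0.05  ] fix [  0.3 -24.9]
bed -x-y [ 0.4635 -0.2157  0.016 ] fix [ -78.7 -106.5]
bed +x-y [ 0.6194 -0.2394  0.016 ] fix [  79.1 -107.5]
pivot nominal [ 0.50369384 -0.20785165]
-0.14 [ 0.5421 -0.2191]
1.62 [ 0.5075 -0.168 ]
[ 0.54094454 -0.22709272  0.13951305] [ 0.59  0.66 -0.36  1.73  0.3   0.81 -0.07]
shift mm [ 100.4   -1.3 -100.1] rot [-82.21   0.1   -0.  ] n 11.5
tool axes
 [[ 0.001  0.989 -0.148]
 [-0.001 -0.148 -0.989]
 [-1.     0.001  0.001]] [ 0.5409 -0.2271  0.1395] q7 [ 0.59  0.66 -0.36  1.73  0.3   0.81 -0.07] F [ 0.1   0.12 -0.37]
```

Emit:
{"fn": "apply_moves", "kwargs": {
  "moves": [
    [0, 0, -0.002, 7, 0, 0, 0.032],
    [0, 0, -0.004, 14, 0, 0, 0.032],
    [0, 0, -0.006, 21, 0, 0, 0.032],
    [0, 0, -0.008, 28, 0, 0, 0.032],
    [0, 0, -0.008, 35, 0, 0, 0.032],
    [0, 0, -0.008, 42, 0, 0, 0.032],
    [0, 0, -0.008, 49, 0, 0, 0.032],
    [0, 0, -0.008, 56, 0, 0, 0.032]
  ]
}}

```text
clock: 13.32
tool_pos: [0.5432, -0.2151, 0.1393]
tcp_rot: [0.69, 0.156, -0.689, 0.156]
contact_force: [-0.2, -0.1, 0.6]
gripper_width: 0.378
```

Emit:
{"fn": "apply_moves", "kwargs": {
  "moves": [
    [0, 0, 0, 7, 0, 0, 0.03],
    [0, 0, 0, 14, 0, 0, 0.028],
    [0, 0, 0, 21, 0, 0, 0.026],
    [0, 0, 0, 28, 0, 0, 0.026],
    [0, 0, 0, 35, 0, 0, 0.026],
    [0, 0, 0, 41, 0, 0, 0.026],
    [0, 0, 0, 41, 0, 0, 0.026],
    [0, 0, 0, 41, 0, 0, 0.026]
  ]
}}

```text
clock: 13.98
tool_pos: [0.5431, -0.2158, 0.1391]
tcp_rot: [0.701, -0.092, -0.701, -0.092]
contact_force: [0.4, -0.3, -1.1]
gripper_width: 0.303
```

Run:
```python
from h import *
w=eyes.read_camera("wrist"); cv2.imwrite("pics/w14.png",w["pixels"])
a=np.radians(-8.3)
plan([.5421,-.219,.043],a-.14+np.pi/2)
```

```text
shift mm [96.1  2.8  0.2] rot [ 1.26 -0.04  0.01] n 2.3
tool axes
 [[ 0.001 -0.26  -0.966]
 [-0.    -0.966  0.26 ]
 [-1.    -0.    -0.001]] [ 0.5429 -0.2163  0.1391] q7 [ 0.27  0.63  0.12  1.74 -0.1   0.77 -1.4 ] F [ 0.02 -0.51  0.62]
```

View pics/w14.png

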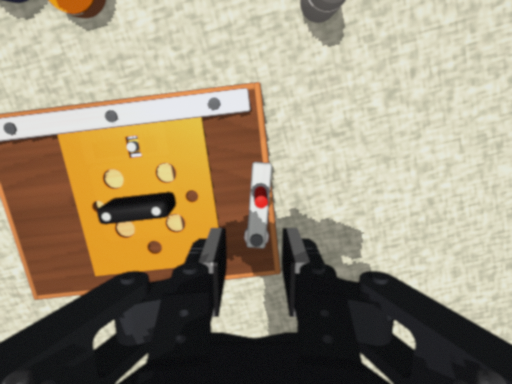

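Emit:
{"fn": "apply_moves", "kwargs": {
  "moves": [
    [0.03, 0.0035, 0, 1.2, 0, 0, 0.026],
    [0.055, 0.0035, 0, 1.2, 0, 0, 0.026],
    [0.075, 0.0035, 0, 1.2, 0, 0, 0.026],
    [0.09, 0.0035, 0, 1.2, 0, 0, 0.026],
    [0.095, 0.0035, 0, 1.2, 0, 0, 0.026],
    [0.095, 0.0035, 0, 1.2, 0, 0, 0.026],
    [0.095, 0.0035, 0, 1.2, 0, 0, 0.018],
    [0.095, 0.0035, 0, 1.2, 0, 0, 0.018]
  ]
}}

```text
clock: 14.7
tool_pos: [0.5425, -0.2218, 0.0452]
tcp_rot: [0.701, -0.102, -0.699, -0.101]
contact_force: [1.0, -0.9, 0.1]
gripper_width: 0.211
```

Run:
```python
from h import *
w=eyes.read_camera("wrist"); cv2.imwrite("pics/w15.png",w["pixels"])
a=np.radians(-8.3); piv=np.array([.5037,-.2075])
s=status.observe();R0=Ro.from_quat(s["tcp_rot"]);t0=s["tool_pos"]
print(t0,s["gripper_width"],s["contact_force"],R0.as_matrix().round(3))
# arc in the present tool frame
th0=np.arctan2(*(t0[:2]-piv)[::-1]);print("th now fix",th0-a, "r",np.linalg.norm(t0[:2]-piv))
for dth in np.radians(np.arange(0,106,6.)):
    th=th0+dth; p=np.r_[piv+.04*np.array([np.cos(th),np.sin(th)]),t0[2]]
    print(np.degrees(dth).round(), (R0.inv().apply(p-t0)*1e3).round(1),"fix th",round(th-a,2))
```

```text
[ 0.54254318 -0.22185282  0.04527138] 0.21035610788664424 [-0.55672661 -0.37102879  0.71549839] [[ 0.003 -0.284 -0.959]
 [-0.002 -0.959  0.284]
 [-1.     0.001 -0.003]]
th now fix -0.20908377100878076 r 0.04141010107349354
0.0 [-0.  -0.1  1.4] fix th -0.21
6.0 [-0.  -4.3  1.4] fix th -0.1
12.0 [-0.  -8.4  1.7] fix th 0.0
18.0 [ -0.  -12.6   2.6] fix th 0.11
24.0 [ -0.  -16.6   3.8] fix th 0.21
30.0 [ -0.  -20.4   5.4] fix th 0.31
36.0 [ -0.  -24.1   7.5] fix th 0.42
42.0 [ -0.1 -27.5   9.9] fix th 0.52
48.0 [ -0.1 -30.6  12.7] fix th 0.63
54.0 [ -0.1 -33.5  15.7] fix th 0.73
60.0 [ -0.1 -36.   19.1] fix th 0.84
66.0 [ -0.1 -38.1  22.7] fix th 0.94
72.0 [ -0.1 -39.9  26.5] fix th 1.05
78.0 [ -0.1 -41.2  30.5] fix th 1.15
84.0 [ -0.2 -42.1  34.5] fix th 1.26
90.0 [ -0.2 -42.6  38.7] fix th 1.36
96.0 [ -0.2 -42.7  42.9] fix th 1.47
102.0 [ -0.2 -42.3  47.1] fix th 1.57
```

View pics/w15.png

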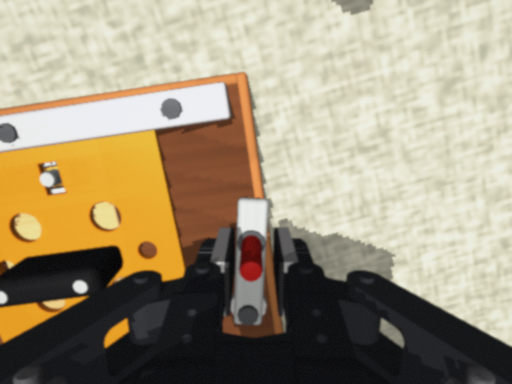

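Emit:
{"fn": "apply_moves", "kwargs": {
  "moves": [
    [0, -0.0043, 0.0014, -6, 0, 0, 0.018],
    [0, -0.0084, 0.0017, -12, 0, 0, 0.018],
    [0, -0.0126, 0.0026, -18, 0, 0, 0.018],
    [0, -0.0166, 0.0038, -24, 0, 0, 0.018],
    [0, -0.0204, 0.0054, -30, 0, 0, 0.018],
    [0, -0.0241, 0.0075, -36, 0, 0, 0.018],
    [0, -0.0275, 0.0099, -42, 0, 0, 0.018],
    [0, -0.0306, 0.0127, -48, 0, 0, 0.018]
  ]
}}

```text
clock: 15.42
tool_pos: [0.5393, -0.1898, 0.0452]
tcp_rot: [0.681, 0.192, -0.679, 0.195]
contact_force: [0.8, -0.8, -1.1]
gripper_width: 0.206
```

Run:
```python
from h import *
w=eyes.read_camera("wrist"); cv2.imwrite("pics/w16.png",w["pixels"])
a=np.radians(-8.3); piv=np.array([.5037,-.2075])
s=status.observe();R0=Ro.from_quat(s["tcp_rot"]);t0=s["tool_pos"]
print(t0,s["gripper_width"],s["contact_force"],R0.as_matrix().round(3))
th0=np.arctan2(*(t0[:2]-piv)[::-1]);print("th now fix",th0-a, "r",np.linalg.norm(t0[:2]-piv))
for dth in np.radians(np.arange(0,73,6.)):
    th=th0+dth; p=np.r_[piv+.04*np.array([np.cos(th),np.sin(th)]),t0[2]]
    print(np.degrees(dth).round(), (R0.inv().apply(p-t0)*1e3).round(1),"fix th",round(th-a,2))
```

```text
[ 0.53894842 -0.18878644  0.04522343] 0.21178085888633796 [ 0.2621582   0.45234337 -0.06264163] [[ 0.003  0.529 -0.849]
 [-0.002 -0.849 -0.529]
 [-1.     0.004 -0.002]]
th now fix 0.6329272108156867 r 0.03990800192669863
0.0 [ 0.   0.  -0.1] fix th 0.63
6.0 [-0.  -4.2 -0.2] fix th 0.74
12.0 [-0.  -8.4  0.2] fix th 0.84
18.0 [ -0.  -12.5   1. ] fix th 0.95
24.0 [ -0.1 -16.5   2.2] fix th 1.05
30.0 [ -0.1 -20.3   3.9] fix th 1.16
36.0 [ -0.1 -24.    5.9] fix th 1.26
42.0 [ -0.1 -27.4   8.3] fix th 1.37
48.0 [ -0.1 -30.6  11. ] fix th 1.47
54.0 [ -0.2 -33.4  14.1] fix th 1.58
60.0 [ -0.2 -35.9  17.5] fix th 1.68
66.0 [ -0.2 -38.1  21. ] fix th 1.78
72.0 [ -0.2 -39.9  24.8] fix th 1.89
```

View pics/w16.png

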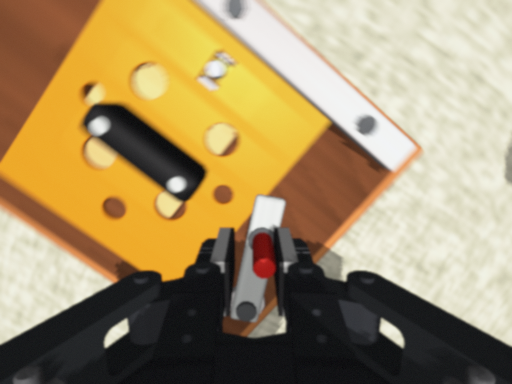

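Emit:
{"fn": "apply_moves", "kwargs": {
  "moves": [
    [0, -0.0042, -0.0001, -6, 0, 0, 0.018],
    [0, -0.0084, 0.0003, -12, 0, 0, 0.018],
    [0, -0.0125, 0.0011, -18, 0, 0, 0.018],
    [0, -0.0165, 0.0023, -24, 0, 0, 0.018],
    [0, -0.0203, 0.004, -30, 0, 0, 0.018],
    [0, -0.024, 0.006, -36, 0, 0, 0.018],
    [0, -0.0274, 0.0084, -42, 0, 0, 0.018],
    [0, -0.0306, 0.0111, -48, 0, 0, 0.018]
  ]
}}

```text
clock: 16.13
tool_pos: [0.5145, -0.1689, 0.0452]
tcp_rot: [0.544, 0.451, -0.542, 0.455]
contact_force: [1.4, -0.9, -0.8]
gripper_width: 0.206
```

Run:
```python
from h import *
w=eyes.read_camera("wrist"); cv2.imwrite("pics/w17.png",w["pixels"])
a=np.radians(-8.3); piv=np.array([.5037,-.2075])
s=status.observe();R0=Ro.from_quat(s["tcp_rot"]);t0=s["tool_pos"]
print(t0,s["gripper_width"],s["contact_force"],R0.as_matrix().round(3))
th0=np.arctan2(*(t0[:2]-piv)[::-1]);print("th now fix",th0-a, "r",np.linalg.norm(t0[:2]-piv))
for dth in np.radians(np.arange(0,25,3.)):
    th=th0+dth; p=np.r_[piv+.04*np.array([np.cos(th),np.sin(th)]),t0[2]]
    print(np.degrees(dth).round(), (R0.inv().apply(p-t0)*1e3).round(1),"fix th",round(th-a,2))
```

```text
[ 0.51323188 -0.16870376  0.04501188] 0.21179261661082868 [ 0.05931187 -0.08125136  0.75340298] [[ 0.003  0.984 -0.177]
 [-0.002 -0.177 -0.984]
 [-1.     0.003  0.002]]
th now fix 1.4747397734874428 r 0.039950032227030745
0.0 [-0.  0. -0.] fix th 1.47
3.0 [-0.  -2.1 -0.1] fix th 1.53
6.0 [-0.  -4.2 -0.1] fix th 1.58
9.0 [-0.  -6.3  0. ] fix th 1.63
12.0 [-0.  -8.4  0.3] fix th 1.68
15.0 [ -0.  -10.4   0.7] fix th 1.74
18.0 [ -0.  -12.5   1.1] fix th 1.79
21.0 [ -0.  -14.5   1.7] fix th 1.84
24.0 [ -0.1 -16.5   2.4] fix th 1.89
```

View pics/w17.png

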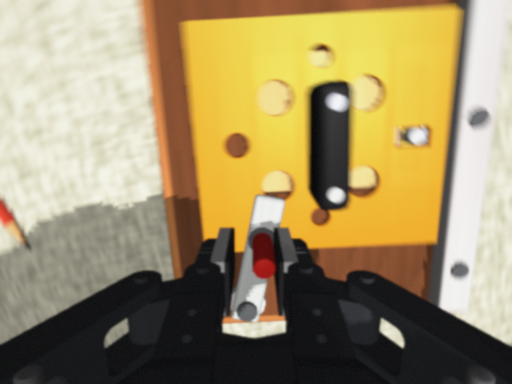

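Emit:
{"fn": "apply_moves", "kwargs": {
  "moves": [
    [0, -0.0021, 0, -3, 0, 0, 0.018],
    [0, -0.0042, 0, -6, 0, 0, 0.018],
    [0, -0.0063, 0, -9, 0, 0, 0.018],
    [0, -0.0082, 0.0003, -12, 0, 0, 0.018],
    [0, -0.0082, 0.0003, -12, 0, 0, 0.018],
    [0, -0.0065, 0.0003, -12, 0, 0, 0.024],
    [0, -0.0065, 0.0003, -12, 0, 0, 0.024],
    [0, -0.0065, 0.0003, -12, 0, 0, 0.024]
  ]
}}

```text
clock: 16.85
tool_pos: [0.5062, -0.1675, 0.044]
tcp_rot: [0.494, 0.505, -0.494, 0.506]
contact_force: [-0.6, 0.3, -0.3]
gripper_width: 0.281
```

Run:
```python
from h import *
w=eyes.read_camera("wrist"); cv2.imwrite("pics/w18.png",w["pixels"])
s=status.observe();print(s["tool_pos"],s["contact_force"],s["gripper_width"])
```

```text
[ 0.50615455 -0.16741804  0.04387034] [-0.991476    0.03460318 -0.12654378] 0.2823369023281094
```

View pics/w18.png

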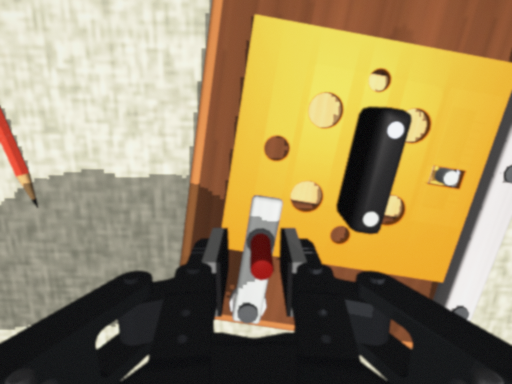

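Emit:
{"fn": "apply_moves", "kwargs": {
  "moves": [
    [-0.01, 0, 0, 0, 0, 0, 0.028],
    [-0.03, 0, 0, 0, 0, 0, 0.028],
    [-0.06, 0, 0, 0, 0, 0, 0.028],
    [-0.1, 0, 0.0, 0, 0, 0, 0.028],
    [-0.13, 0, 0.04, 0, 0, 0, 0.028],
    [-0.15, 0, 0.08, 0, 0, 0, 0.028],
    [-0.15, 0, 0.1, 0, 0, 0, 0.028],
    [-0.15, 0, 0.1, 0, 0, 0, 0.028]
  ]
}}

```text
clock: 17.57
tool_pos: [0.5082, -0.2768, 0.1965]
tcp_rot: [0.495, 0.5, -0.498, 0.507]
contact_force: [-0.6, -1.1, -1.2]
gripper_width: 0.328
```

Run:
```python
from h import *
w=eyes.read_camera("wrist"); np.save("w19.npy",w,allow_pickle=True);cv2.imwrite("pics/w19.png",cv2.resize(w["pixels"],(800,600)))
d=eyes.read_camera("side"); crop(d,180,340,200,310,5,"s19.png")
print(status.observe()["contact_force"],status.observe()["clock"])
```

```text
[0.37803226 0.84936858 0.18451144] 17.6667
```

View pics/w19.png

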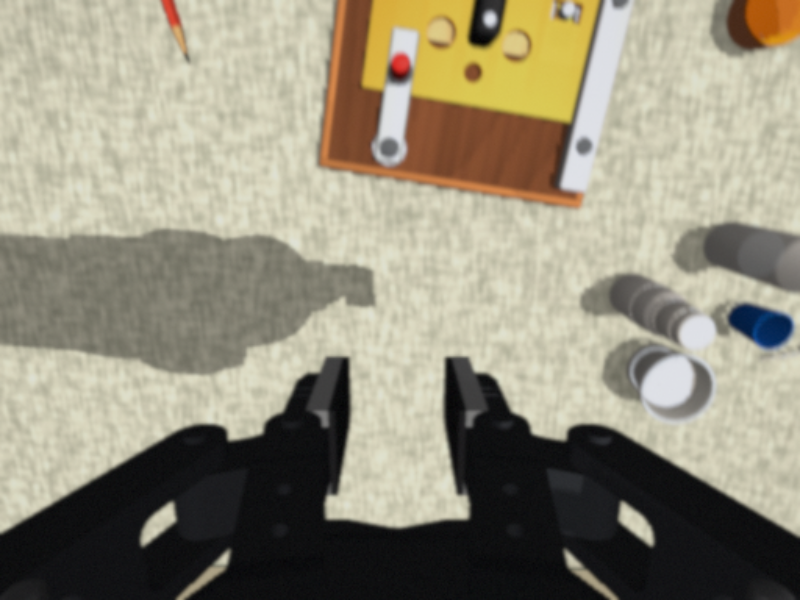

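View pics/s19.png

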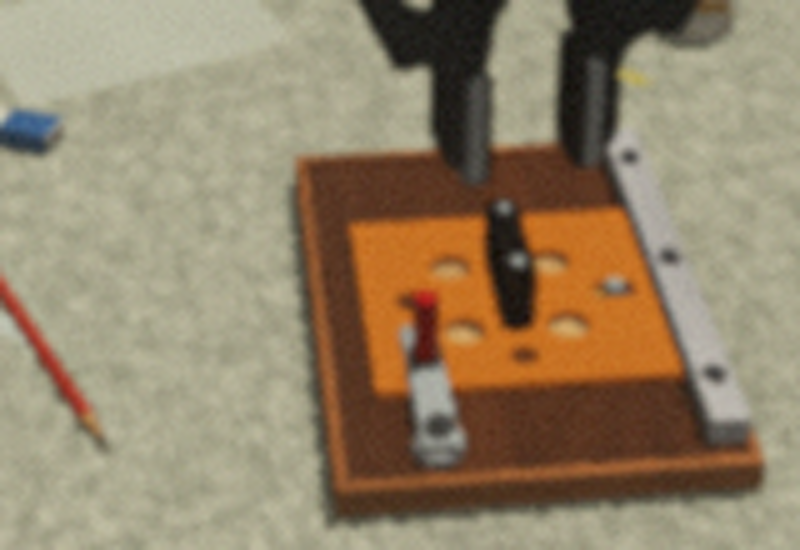

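Run:
```python
from h import *
w=np.load("w19.npy",allow_pickle=True).item()
S=lambda x,y:((x+.5)*.64-.5,(y+.5)*.64-.5)
a=np.radians(-8.3);R=np.array([[np.cos(a),-np.sin(a)],[np.sin(a),np.cos(a)]]);c=np.array([.5567,-.1216])
X={}
for n,p,z in (("post",(402,65),.0565),("pivot",(390,148),.0265),("bar end",(405,29),.0265),("t-x-y",(362,88),.02),("t+x-y",(574,123),.02),("fence-y",(559,189),.028),("hole",(567,11),.02),("pin",(568,11),.023)):
    X[n]=R.T@(toplane(w,S(*p),z)[:2]-c)*1e3; print(n,X[n].round(1))
for k in("post","bar end"):
    e=X[k]-X["pivot"]; print(k,np.arctan2(e[1],e[0]))
e=X["t+x-y"]-X["t-x-y"];print("tmpl yaw",np.arctan2(e[1],e[0]))
```

```text
post [-39.5 -52.5]
pivot [-39.8 -91.3]
bar end [-41.1 -30.1]
t-x-y [-60.2 -61.9]
t+x-y [ 61.4 -61.5]
fence-y [ 59.2 -98.5]
hole [43.5 -6.4]
pin [43.3 -7.2]
post 1.5649230350854577
bar end 1.5932944164499632
tmpl yaw 0.0037125597394423943
```

All the checks agree, so I'm handing the job in.

Run:
```python
from station import ticket
print(ticket.close_job())
```

```text
the job is handed in; nothing more can be done
None
```

The template is on the fixture with its hole over the stop pin, and the turn button is swung over its edge. I handed the job in at about 17.7 s, and no verdict was reported.

**Finding the pin:** I did not slide the template along the fence. I held it just above the pin, lined the hole up by looking through it with the wrist camera, and lowered it in small steps. The pin went straight in. I then moved the template about 1 mm toward the fence and let go. Readings between these steps stayed around 2 N or less; I did not watch the force continuously.

**Turn button:** I swung it round by pushing its post between loosely opened fingers.

**Last checks, from the pictures:**

| Check | Measured | Allowed |
|---|---|---|
| Template x in the fixture frame | about 0 to +0.6 mm, calibration good to about 2 mm | -3 to +2 mm |
| Template y in the fixture frame | about -6 to -7 mm | ±18.5 mm |
| Template angle to the fence | about 0.004 rad | below 0.045 rad |
| Turn button angle | 1.56 to 1.59 rad | above 1.3 rad |

- **Flatness:** the pin shows through the hole and the template looks flat. I did not measure its height or tilt; the button passing over it supports this.
- **Robot:** the gripper was raised well clear, and the force reading was about 1 N or less.
- **Other things on the table:** I did not see the arm touch any of them, but I did not measure their positions again at the end.

None of the final checks failed or disagreed. Earlier position estimates differed from each other by 1 to 2 mm, within the calibration accuracy.

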